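# Raise the clean-cabinet sash to the working height

## Robot

A 6-joint arm with a two-finger parallel gripper is mounted at the origin on the work surface. World frame = base frame: x ahead of the robot, y to its left, z up, the work surface at z = 0. Lengths are in m, angles in rad, forces in N, time in s.
With the tool pointing down it reaches from about 0.35 to 0.975 m from the base axis. Payload 7.1 kg.
Tool frame: the origin (TCP) lies between the finger pads; the fingertips stand 11 mm ahead of it and the grasp point (between the pads) lies 8 mm behind it; z points along the fingers, y is the direction in which the jaws open and shut (so a half turn about z gives the same grasp; the last joint's range is limited). The gripper opens to 88 mm and grips with 3 to 60 N. Pads are 20 mm wide; open, the fingers measure 115 mm over their backs; the gripper's body (75 mm by 178 mm) begins 61 mm behind the grasp point.
Start: joints at [-1.254, 0.423, 1.63, -0, 1.089, -0.019], TCP at [0.206, -0.59, 0.234] pointing down, gripper open.
Joint ranges: [-3, 3], [-0.9, 2.11], [0.09, 2.58], [-1.31, 4.45], [0.11, 2.69], [-2.54, 2.54]. Speed limits (rad/s): [2.39, 2.39, 3.01, 3.14, 3.14, 3.14].

## Interface

Orientations are given as a unit quaternion [x, y, z, w].
In Python, from workcell import robot gives the robot as it stands. The module is installed in compiled form; this text tells all that it offers.
- The arm moves only by the shell command python3 -m creep 'ROWS' [FORCE]. ROWS is JSON, a list of rows, each a list of 5 numbers: the finger opening in m, from 0 to 0.0878, then the shift along the tool's x, y, z in m, then the turn about the tool's z in rad. A call has 1 to 5 rows; each row shifts and turns the commanded pose from where the row before left it, along the tool's axes as they then stand; what a row does not reach is not made up. A row lasts 1/12 s, in which the tool goes at most 41.7 mm and 7.16 degrees, less where a joint would pass 70% of its speed; a pose out of reach is approached as far as the arm can. A call with a gripper value outside its range is refused whole. The fingers move at their own pace and stop on an object; FORCE is the grip in N (left out, the last holds). Time passes only in rows, so rows that do not move let the fingers close. It gives the time, the measured TCP pose, the force and the opening at its end, in the units of the state.
- robot.state(): the state, without advancing time (a new reading comes with each control period).
- robot.get_image(name): name is "scene" or "top" or "wrist"; returns a dict with "pixels" (480x640x3 uint8, red, green, blue), "fx", "fy", "cx", "cy" (pixels), "distortion" ([k1, k2, p1, p2, k3] as OpenCV has them; the pictures are not rectified), "rvec" (rotation vector, rad) and "tvec" (3), from world to camera coordinates, as OpenCV has them. Camera axes: x right, y down, z forward; pixel columns grow to the right and rows downward; lengths in m; the calibration is good to about 2 mm. A picture is of the moment at which its call begins. There is no depth.
- robot.job_done(): hands the job in, once; it reports no verdict.
The state is a dict: "time": time; "qpos": joint angles; "joint_velocities": joint speeds; "tau": joint torques, N m; "position": TCP position; "tcp_rot": TCP orientation; "contact_force": force on the tool from outside, world axes, zero at the start; "torque": the same for the moment, N m; "opening": finger opening in m.
Only numpy, scipy, OpenCV 4.12 (cv2) and the standard library are available. Lean on these libraries where they do the work, as an engineer would, in place of code of your own. Each camera call takes 0.05 s, during which the arm holds its last target.

## Task

Open the bench cabinet for work: put your fingertips beneath the lip along the bottom of its sliding window and push the window up steadily until the lip is level with the pointer clamped on the right-hand post, then take the hand away and leave the window there. Do not grip the lip, shove on the pane or shift the pointer, and leave the tube rack, bottle and tip box standing where they are.

Things in the scene. Friction and masses are not known exactly. Their poses are not given: they have to be found in the camera images.
- cabinet: Fixed clear-walled cabinet, 600 wide x 320 deep x 600 mm high, sliding window towards the robot. Origin: bench level, under the middle of the window; +x into the cabinet, z up, y along the window. Front posts 30 x 30 mm, centred at x = 0, y = +-285 mm; a 40 mm high sill between them ends flush with their fronts (x = -15 mm), so the space under the lip before it is open down to the bench.
- sash (a joint): Height of the sliding window above its lowest position, in m, 0 to 0.25, upward positive. The window is fully counterweighted: it stays at any height and its guides take 3 to 4 N to move, plus about 1.5 N at 0.1 m/s.
- lip_edge (a point): Middle of the lower front edge of the lip (55 mm before the cabinet's x = 0); moves with the window; cabinet's axes. The lip: level aluminium ledge, 10 mm thick, 490 mm long, 40 mm out from the posts; flat underside 60 mm above the bench at joint 0. On top a 4 mm black pad, set back 14 mm from the edge; rail and clear pane behind rise to 286 mm above the underside.
- lip_line (a point): Middle of the lip's front face, half-way up its 10 mm thickness (5 mm above lip_edge); moves with the window; axes as the cabinet's. This is the height that is to match the pointer.
- pointer (a point): Tip of the pointer that marks the working height: a white plastic clamp, 24 mm high, round the right-hand (-y) front post, thumbscrew outside, pointed tip towards the lip's end. The tip is 23 mm before the post's axis and 251 mm right of the cabinet's middle. The lip passes it freely. Cabinet's axes.
- rack: Loose black tube rack, 75 x 75 mm, with four blue-capped tubes, 114 mm high overall, standing before one side of the window. Origin: centre of its underside.
- bottle: Loose white plastic bottle, 60 mm diameter, 125 mm high, standing before the other side of the window. Origin: centre of its underside.
- tipbox: Loose clear box with yellow tray, 80 x 115 mm, 63 mm high, standing on the bench beside the cabinet's left post. Origin: centre of its underside.

How it is judged:
By the outcome, as a careful person would: the job done as asked, in the order asked, and still so for the second after the job is handed in, with the robot touching nothing.
It also fails if it takes over 48 s, if anything falls off the work surface, if the arm or the gripper's body presses on something with over 40 N, if the wrist force passes 120 N, or if a joint passes its speed limit or range.

## Working session

There is one attempt and no reset: what is moved stays moved. The work goes in short steps, Python scripts to look and compute and a shell command to move; the robot and the scene stay as the last step left them, time stands still between calls to the robot, and variables do not carry over. Pictures are saved under pics/ and viewed, and the job is handed in when it is done.

```bash
mkdir -p pics; ls; python3 - <<'E'
from workcell import robot
import cv2,pickle
print(robot.state())
for n in ["scene","top","wrist"]:
    d=robot.get_image(n); cv2.imwrite(f"pics/{n}0.png",d["pixels"][:,:,::-1]); pickle.dump(d,open(f"pics/{n}0.pkl","wb"))
    print(n,{k:v for k,v in d.items() if k!="pixels"})
E
```

```text
pics
{'time': 0.0, 'qpos': array([-1.25400545e+00,  4.23799025e-01,  1.63071030e+00, -3.51858598e-05,
        1.08861698e+00, -1.90374158e-02]), 'joint_velocities': array([ 5.72256433e-05, -1.09957911e-03, -7.08268322e-04, -2.36751195e-05,
       -1.03300611e-03, -8.07913330e-04]), 'tau': array([ 1.44725585e-03, -5.44616818e+01, -2.73659492e+01,  6.46150787e-02,
        2.28370889e-02, -1.25740294e-04]), 'position': array([ 0.20578954, -0.5895593 ,  0.23291983]), 'tcp_rot': array([ 9.85933857e-01,  1.67134201e-01, -1.29149674e-04, -7.56031852e-04]), 'contact_force': array([ 0.1910077 ,  0.64484252, -1.03048667]), 'torque': array([-0.01486444,  0.00084433, -0.00132463]), 'opening': 0.08811688900218152}
scene {'fx': 529.1006592728174, 'fy': 529.1006592728174, 'cx': 312.6500201294378, 'cy': 240.5482414424003, 'distortion': array([-0.12945171,  0.        ,  0.        ,  0.        ,  0.        ]), 'rvec': array([ 2.72681856, -0.75928428,  0.11579293]), 'tvec': array([-0.37051093,  0.36929732,  1.22547488])}
top {'fx': 500.88086064773955, 'fy': 500.88086064773955, 'cx': 325.1310419527679, 'cy': 231.2749957770962, 'distortion': array([-0.13666708,  0.        ,  0.        ,  0.        ,  0.        ]), 'rvec': array([ 2.20621212, -2.14867731,  0.11679808]), 'tvec': array([0.06296343, 0.49763102, 1.36393863])}
wrist {'fx': 402.2530600522188, 'fy': 402.2530600522188, 'cx': 320.12092800978587, 'cy': 242.36072806857462, 'distortion': array([-0.07372965,  0.        ,  0.        ,  0.        ,  0.        ]), 'rvec': array([-2.38894375,  1.69479189,  0.2178458 ]), 'tvec': array([-0.62514372, -0.0311167 ,  0.39017781])}
```

View pics/scene0.png

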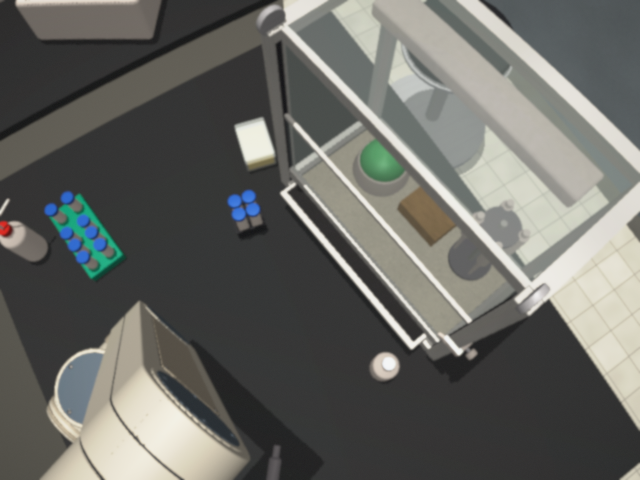

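View pics/top0.png

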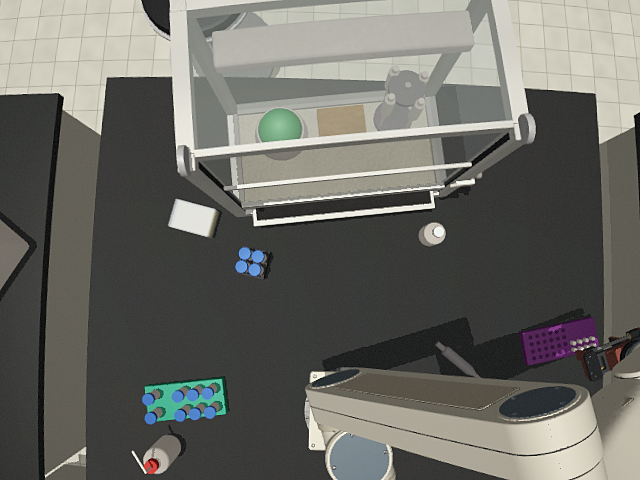

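View pics/wrist0.png

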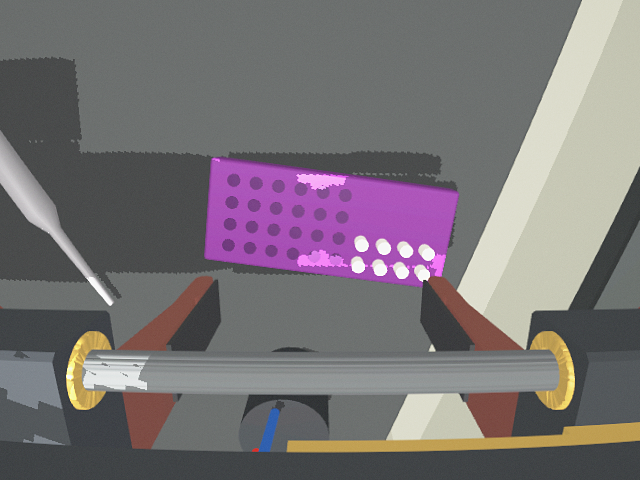

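```bash
python3 - <<'E'
import cv2
a=cv2.imread("pics/scene0.png");b=cv2.imread("pics/top0.png")
cv2.imwrite("pics/s_crop.png",cv2.resize(a[170:390,260:560],None,fx=2.66,fy=2.66,interpolation=cv2.INTER_CUBIC))
cv2.imwrite("pics/t_crop.png",cv2.resize(b[110:290,220:500],None,fx=2.8,fy=2.8,interpolation=cv2.INTER_CUBIC))
E
```

```text
(no output)
```

View pics/s_crop.png

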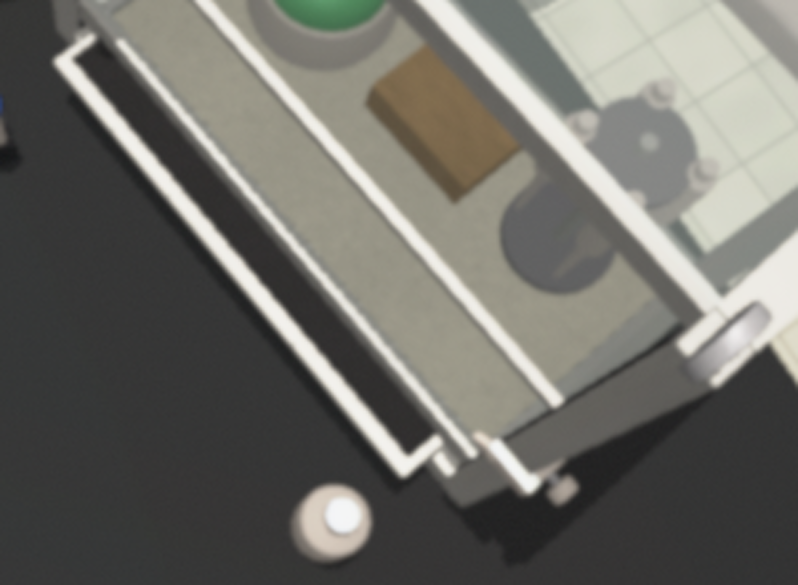

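View pics/t_crop.png

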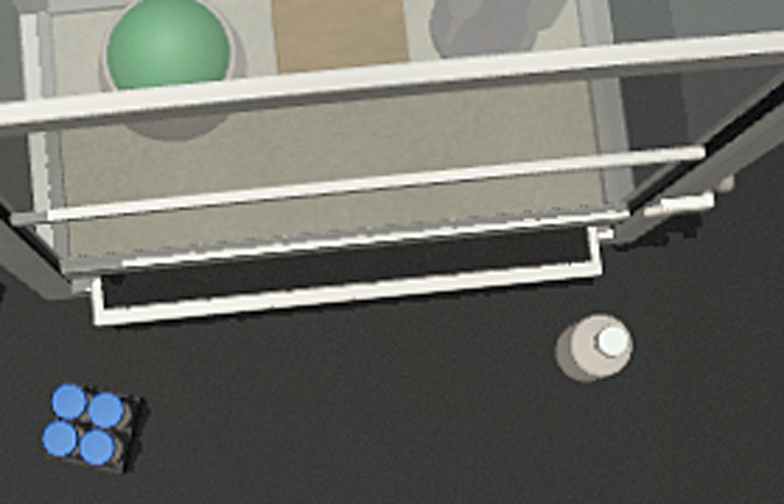

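```bash
cat > h.py <<'E'
import cv2,numpy as np,pickle
from scipy.spatial.transform import Rotation as R
def ray(d,uv):
    K=np.array([[d["fx"],0,d["cx"]],[0,d["fy"],d["cy"]],[0,0,1]])
    p=cv2.undistortPoints(np.array([[uv]],float),K,d["distortion"])[0,0]
    Rm=cv2.Rodrigues(d["rvec"])[0]; v=Rm.T@np.array([p[0],p[1],1]); return -Rm.T@d["tvec"],v/np.linalg.norm(v)
def tri(obs):
    A=np.zeros((3,3));b=np.zeros(3);rs=[ray(*o) for o in obs]
    for c,v in rs:
        P=np.eye(3)-np.outer(v,v);A+=P;b+=P@c
    X=np.linalg.solve(A,b); return X,[np.linalg.norm((np.eye(3)-np.outer(v,v))@(X-c)) for c,v in rs]
def atz(d,uv,z):
    c,v=ray(d,uv); return c+v*(z-c[2])/v[2]
def proj(d,X):
    K=np.array([[d["fx"],0,d["cx"]],[0,d["fy"],d["cy"]],[0,0,1]])
    return cv2.projectPoints(np.atleast_2d(X).astype(float),d["rvec"],d["tvec"],K,d["distortion"])[0][:,0]
L=lambda n:pickle.load(open(f"pics/{n}.pkl","rb"))
E
python3 - <<'E'
from h import *
np.set_printoptions(precision=4,suppress=True)
s,t=L("scene0"),L("top0")
S=lambda x,y:(260+x/2.66,170+y/2.66); T=lambda x,y:(220+x/2.8,110+y/2.8)
for n,a,b in [("lipL",S(55,60),T(97,325)),("lipR",S(403,475),T(600,273)),("ptr",S(476,435),T(645,212)),("clampout",S(530,490),T(713,200)),("paneR",S(560,402),T(704,152)),
 ("bottlecap",S(343,515),T(613,341))]:
    print(n,*tri([(s,a),(t,b)]))
for uv in [T(70,400),T(106,411),T(60,438),T(98,446)]: print("cap",atz(t,uv,.114))
print("box",[atz(t,u,.063) for u in [(176,199),(218,208),(208,237),(168,228)]])
E
```

```text
lipL [0.4995 0.2636 0.0861] [np.float64(0.0009167825543707292), np.float64(0.0009167825543708556)]
lipR [ 0.563  -0.2162  0.0781] [np.float64(0.00011744109414846222), np.float64(0.00011744109414866444)]
ptr [ 0.5949 -0.2214  0.2265] [np.float64(2.3413162905357594e-05), np.float64(2.3413162905503744e-05)]
clampout [ 0.6031 -0.2764  0.2418] [np.float64(0.0013307989827096001), np.float64(0.0013307989827094063)]
paneR [ 0.618  -0.2332  0.36  ] [np.float64(0.0006483398828897683), np.float64(0.0006483398828897905)]
bottlecap [ 0.4929 -0.2176  0.1261] [np.float64(0.00040199268687447727), np.float64(0.0004019926868745121)]
cap [0.4255 0.2824 0.114 ]
cap [0.4163 0.2487 0.114 ]
cap [0.3903 0.2903 0.114 ]
cap [0.3839 0.2549 0.114 ]
box [array([0.5695, 0.4862, 0.063 ]), array([0.5475, 0.3687, 0.063 ]), array([0.4679, 0.3923, 0.063 ]), array([0.4894, 0.5038, 0.063 ])]
```

```bash
python3 -m creep '[[0.05,0,0.04,0,0],[0.05,0,0.04,0,0],[0.05,0,0.04,0,0],[0.05,0,0.04,0,0],[0.05,0,0.04,0,0]]'; python3 -m creep '[[0.05,0,0.04,0,0],[0.05,0,0.04,0,0],[0.05,0,0.04,0,0],[0.05,0,0.04,0,0],[0.05,0,0.04,0,0]]';python3 -c "
from workcell import robot
print(robot.state()['qpos'])"
```

```text
time: 0.57
position: [0.2724, -0.7802, 0.2333]
tcp_rot: [0.986, 0.167, -0.0, -0.0]
contact_force: [0.4, -1.2, -0.1]
opening: 0.058
time: 0.98
position: [0.3309, -0.9482, 0.2332]
tcp_rot: [0.986, 0.167, -0.0, -0.0]
contact_force: [-0.5, -2.5, 0.2]
opening: 0.0503
[-1.24686396e+00  1.14798920e+00  2.87899139e-01 -1.36669590e-05
  1.70637066e+00 -1.18852408e-02]
```

```bash
for i in 1 2; do python3 -m creep '[[0.05,0,0.04,0,0],[0.05,0,0.04,0,0],[0.05,0,0.04,0,0],[0.05,0,0.04,0,0],[0.05,0,0.04,0,0]]';done;python3 -c "
from workcell import robot
print(robot.state()['qpos'])"
```

```text
time: 1.4
position: [0.3495, -1.0014, 0.2112]
tcp_rot: [0.984, 0.167, 0.009, 0.054]
contact_force: [-0.2, 0.1, -0.5]
opening: 0.0503
time: 1.82
position: [0.3624, -1.0384, 0.2157]
tcp_rot: [0.979, 0.166, 0.02, 0.119]
contact_force: [0.0, 0.4, -0.0]
opening: 0.0496
[-1.2465778   1.27023805  0.08793893  0.00281742  1.5413214  -0.01134262]
```

```bash
cat > st.py <<'E'
from h import *
from workcell import robot
import json,sys
s=robot.state(); R_=R.from_quat(s["tcp_rot"]).as_matrix()
open("log.txt","a").write(json.dumps([list(map(float,s["qpos"])),list(map(float,s["position"])),list(map(float,s["tcp_rot"]))])+"\n")
np.set_printoptions(precision=4,suppress=True)
print("t",s["time"],"q",s["qpos"],"p",s["position"],"F",s["contact_force"]); print("X",R_[:,0],"Y",R_[:,1],"Z",R_[:,2])
E
echo '[[-1.25400545e+00,4.23799025e-01,1.63071030e+00,-3.51858598e-05,1.08861698e+00,-1.90374158e-02],[0.20578954,-0.5895593,0.23291983],[0.985933857,0.167134201,-0.000129149674,-0.000756031852]]
[[-1.24686396e+00,1.14798920e+00,2.87899139e-01,-1.36669590e-05,1.70637066e+00,-1.18852408e-02],[0.3309,-0.9482,0.2332],[0.986,0.167,0,0]]'>log.txt
python3 st.py
python3 -m creep '[[0.05,0,0.03,0.01,0],[0.05,0,0.03,0.01,0],[0.05,0,0.03,0.01,0],[0.05,0,0.03,0.01,0],[0.05,0,0.03,0.01,0]]'; python3 st.py
python3 -m creep '[[0.05,0,0.03,0.02,0],[0.05,0,0.03,0.02,0],[0.05,0,0.03,0.02,0],[0.05,0,0.03,0.02,0],[0.05,0,0.03,0.02,0]]'; python3 st.py
```

```text
t 1.8167 q [-1.2466  1.2702  0.0879  0.0028  1.5413 -0.0113] p [ 0.3624 -1.0384  0.2157] F [ 0.023   0.4456 -0.0065]
X [0.9441 0.3295 0.    ] Y [ 0.3199 -0.9166  0.2398] Z [ 0.079  -0.2263 -0.9708]
time: 2.23
position: [0.3738, -1.0712, 0.1889]
tcp_rot: [0.972, 0.165, 0.028, 0.168]
contact_force: [-0.0, -0.3, 0.1]
opening: 0.05
t 2.2333 q [-1.2465  1.3047  0.088   0.0039  1.4067 -0.0115] p [ 0.3738 -1.0712  0.1889] F [-0.014  -0.3384  0.0961]
X [0.9442 0.3295 0.    ] Y [ 0.3104 -0.8894  0.3356] Z [ 0.1106 -0.3169 -0.942 ]
time: 2.65
position: [0.3863, -1.1067, 0.1367]
tcp_rot: [0.961, 0.163, 0.037, 0.22]
contact_force: [0.2, 0.4, 0.1]
opening: 0.0497
t 2.65 q [-1.2464  1.3669  0.0881  0.0053  1.2361 -0.012 ] p [ 0.3863 -1.1067  0.1367] F [0.2166 0.3627 0.0826]
X [0.9441 0.3295 0.    ] Y [ 0.2966 -0.8499  0.4355] Z [ 0.1435 -0.4112 -0.9002]
```

```bash
cat > kin.py <<'E'
from h import *
import json
from scipy.optimize import least_squares
D=[json.loads(l) for l in open("log.txt")]
def rz(D):
    return [(np.hypot(p[0],p[1]),p[2],q) for q,p,_ in D]
def f(x):
    a,d,L2,L3,c,L6=x;e=[]
    for r,z,q in rz(D):
        s=q[1]+q[2]+q[4]; b=q[1]+q[2]+c
        e+=[a+L2*np.sin(q[1])+L3*np.sin(b)+L6*np.sin(s)-r, d+L2*np.cos(q[1])+L3*np.cos(b)+L6*np.cos(s)-z]
    return e
if __name__=="__main__":
    for x0 in ([0,.4,.45,.45,0,.2],[.05,.35,.4,.4,-.1,.25]):
        o=least_squares(f,x0,x_scale=.1); print(o.x,o.cost, np.abs(o.fun).max(), np.linalg.svd(o.jac)[1])
    print([ (q[0]-np.arctan2(p[1],p[0])) for q,p,_ in D])
    # rotation check: Rz(q1)Ry(q2+q3)Rz(q4)Ry(q5)Rz(q6)
    for q,p,t in D:
        M=R.from_euler('ZYZYZ'[:1],q[0])*R.from_euler('Y',q[1]+q[2])*R.from_euler('Z',q[3])*R.from_euler('Y',q[4])*R.from_euler('Z',q[5])
        print((M.inv()*R.from_quat(t)).as_rotvec())
E
python3 kin.py
```

```text
[2.68208955e-04 3.12534821e-01 5.62989544e-01 4.90939273e-01
 1.58550714e-01 2.98723830e-01] 2.6798533237574885e-10 1.431299104626138e-05 [3.68720021 3.42426793 0.8341024  0.3579305  0.23897865 0.05566744]
[2.68208973e-04 3.12534821e-01 5.62989544e-01 4.90939273e-01
 1.58550714e-01 2.98723830e-01] 2.679853323738679e-10 1.4312989051190605e-05 [3.6872002  3.42426793 0.8341024  0.3579305  0.23897866 0.05566744]
[np.float64(-0.019043212630110773), np.float64(-0.011830811561129861), np.float64(-0.011584483496763776), np.float64(-0.01151257942250683), np.float64(-0.01142524247354837)]
[-5.16254478e-10 -5.27001713e-10  1.57079633e+00]
[-5.27937183e-04 -5.18970355e-04  1.57105412e+00]
[-4.31601707e-16 -6.16573867e-17  1.57079633e+00]
[-2.77458240e-16  2.77458240e-16  1.57079633e+00]
[-1.07900427e-16  4.31601707e-16  1.57079633e+00]
```

```bash
cat > ik.py <<'E'
from h import *
from scipy.optimize import least_squares
a,d,L2,L3,c,L6=2.68e-4,.31253,.56299,.49094,.15855,.29872
LO=np.array([-3,-.9,.09,-1.31,.11,-2.54]);HI=np.array([3,2.11,2.58,4.45,2.69,2.54])
OFF=.0119
def rot(q): return (R.from_euler('Z',q[0])*R.from_euler('Y',q[1]+q[2])*R.from_euler('Z',q[3])*R.from_euler('Y',q[4])*R.from_euler('Z',q[5]+np.pi/2))
def wc(q):
    r=a+L2*np.sin(q[1])+L3*np.sin(q[1]+q[2]+c); z=d+L2*np.cos(q[1])+L3*np.cos(q[1]+q[2]+c)
    return np.array([r*np.cos(q[0])+OFF*np.sin(q[0]),r*np.sin(q[0])-OFF*np.cos(q[0]),z])*np.array([1,1,1])
def fk(q):
    Q=rot(q); return wc(q)+L6*Q.as_matrix()[:,2],Q
def solve(p,Rt,q0):
    def e(q):
        P,Q=fk(q); return np.r_[(P-p)*5,(Rt.inv()*Q).as_rotvec()]
    o=least_squares(e,np.clip(q0,LO+1e-3,HI-1e-3),bounds=(LO,HI)); return o.x,np.linalg.norm(o.fun)
E
python3 - <<'E'
from ik import *; import json
np.set_printoptions(precision=3,suppress=True)
for l in open("log.txt"):
    q,p,_=json.loads(l); print(fk(q)[0]-p)
cx=np.array([.991,.131,0]);cy=np.array([-.131,.991,0]); mid=np.array([.531,.024,0])
for beta in (5,15,25,35,45,60):
  for off in (0,-.1):
   for z in (.05,.21):
    b=np.radians(beta); tip=mid+cy*off+cx*.015; Z=cx*np.cos(b)-np.array([0,0,np.sin(b)])
    for sg in (1,-1):
      Y=cy*sg; X=np.cross(Y,Z); Rt=R.from_matrix(np.c_[X,Y,Z]); p=tip+[0,0,z]-.011*Z
      best=[]
      for q0 in ([0,-.3,2.3,3.14,.6,1.57],[0,-.3,2.3,3.14,.6,-1.57],[0,-.3,2.3,0,.6,1.57],[0,-.3,2.3,0,.6,-1.57],[0,-.3,2.3,1,.6,0]):
        q,e=solve(p,Rt,q0)
        if e<1e-3 and not any(np.allclose(q,x,atol=.01) for x in best): best.append(q)
      for q in best: print(beta,off,z,sg,q,"wc",wc(q))
E
```

```text
[-0.023 -0.008 -0.   ]
[-0.023 -0.008  0.   ]
[-0.023 -0.008 -0.   ]
[-0.023 -0.008 -0.   ]
[-0.023 -0.008  0.   ]
5 0 0.05 1 [-0.011  1.299  2.348  2.987  1.983  1.496] wc [ 0.24  -0.014  0.077]
5 0 0.05 -1 [-0.011  1.299  2.348  2.987  1.983 -1.646] wc [ 0.24  -0.014  0.077]
5 0 0.21 1 [-0.011  0.819  2.521  2.999  1.679  1.543] wc [ 0.24  -0.014  0.237]
5 0 0.21 -1 [-0.011  0.819  2.521  2.999  1.679 -1.599] wc [ 0.24  -0.014  0.237]
5 -0.1 0.05 1 [-0.379  1.238  2.292  2.615  1.822  1.379] wc [ 0.253 -0.114  0.077]
5 -0.1 0.05 -1 [-0.379  1.238  2.292  2.615  1.822 -1.763] wc [ 0.253 -0.114  0.077]
5 -0.1 0.21 1 [-0.379  0.778  2.448  2.633  1.558  1.529] wc [ 0.253 -0.114  0.237]
5 -0.1 0.21 -1 [-0.379  0.778  2.448  2.633  1.558 -1.612] wc [ 0.253 -0.114  0.237]
15 0 0.05 1 [-0.005  1.147  2.404  3.008  1.715  1.516] wc [ 0.249 -0.013  0.13 ]
15 0 0.05 -1 [-0.005  1.147  2.404  3.008  1.715 -1.626] wc [ 0.249 -0.013  0.13 ]
15 0 0.21 1 [-0.005  0.604  2.523  3.004  1.295  1.573] wc [ 0.249 -0.013  0.29 ]
15 0 0.21 -1 [-0.005  0.604  2.523  3.004  1.295 -1.569] wc [ 0.249 -0.013
[... 2278 characters left out ...]
.268  1.903  0.287 -0.626] wc [ 0.342 -0.102  0.429]
60 0 0.05 1 [0.045 0.532 2.233 2.851 0.152 1.783] wc [0.392 0.006 0.318]
60 0 0.05 -1 [ 0.045  0.532  2.233  2.851  0.152 -1.358] wc [0.392 0.006 0.318]
60 0 0.21 1 [ 0.045  0.166  2.162  0.15   0.294 -1.789] wc [0.392 0.006 0.478]
60 0 0.21 -1 [0.045 0.166 2.162 0.15  0.294 1.352] wc [0.392 0.006 0.478]
60 -0.1 0.05 1 [-0.198  0.547  2.183  2.063  0.184  2.355] wc [ 0.405 -0.093  0.318]
60 -0.1 0.05 -1 [-0.198  0.547  2.183  2.063  0.184 -0.787] wc [ 0.405 -0.093  0.318]
60 -0.1 0.21 1 [-0.198  0.201  2.116  0.474  0.362 -2.306] wc [ 0.405 -0.093  0.478]
60 -0.1 0.21 -1 [-0.198  0.201  2.116  0.474  0.362  0.836] wc [ 0.405 -0.093  0.478]
```

```bash
sed -i 's/OFF=.0119/OFF=-.0119/' ik.py; cat >> ik.py <<'E'
def step(q,row,w):
    P,Q=fk(q); t=P+Q.as_matrix()@np.array(row[:3]); Rt=Q*R.from_euler('Z',row[3])
    def e(x):
        p,r=fk(x); return np.r_[(p-t)*w,(Rt.inv()*r).as_rotvec()]
    return least_squares(e,np.clip(q,LO+1e-6,HI-1e-6),bounds=(LO,HI)).x
E
python3 - <<'E'
from ik import *; import json
np.set_printoptions(precision=4,suppress=True)
LO[2]=.088
D=[json.loads(l) for l in open("log.txt")]
for q,p,_ in D: print(fk(q)[0]-p)
for w in (1,2,3,5,10):
    q=np.array(D[2][0])
    for i in range(5): q=step(q,[0,.03,.01,0],w)
    print(w,q,fk(q)[0], D[3][0],D[3][1])
    q=np.array(D[3][0])
    for i in range(5): q=step(q,[0,.03,.02,0],w)
    print(w,q,fk(q)[0], D[4][0],D[4][1])
for n in("scene0","top0"):
    d=L(n);print(n,-cv2.Rodrigues(d["rvec"])[0].T@d["tvec"])
E
```

```text
[ 0.     -0.0001 -0.    ]
[ 0.     -0.0001  0.    ]
[ 0.     -0.0001 -0.    ]
[ 0.     -0.0001 -0.    ]
[ 0.     -0.0001  0.    ]
1 [-1.2465  1.3054  0.088   0.0033  1.4641 -0.0114] [ 0.3685 -1.0557  0.1827] [-1.2465354907966801, 1.304652297036532, 0.08795609686623584, 0.003941088866670812, 1.4067240765921967, -0.011488720810258018] [0.3738297737614299, -1.0711808021499798, 0.18885669469833397]
1 [-1.2464  1.3655  0.088   0.0045  1.3007 -0.0118] [ 0.3805 -1.0904  0.1305] [-1.2464271263457776, 1.3668955125549969, 0.0880611328134192, 0.005289870987553047, 1.2360533247988807, -0.012039979735110094] [0.3862544125884854, -1.1067078562086956, 0.13665365930892448]
2 [-1.2465  1.3043  0.088   0.0044  1.3717 -0.0116] [ 0.3771 -1.0805  0.1929] [-1.2465354907966801, 1.304652297036532, 0.08795609686623584, 0.003941088866670812, 1.4067240765921967, -0.011488720810258018] [0.3738297737614299, -1.0711808021499798, 0.18885669469833397]
2 [-1.2464  1.3678  0.088   0.0058  1.1966 -0.0122] [ 0.3897 -1.1166  0.1409] [-1.2464271263457776, 1.3668955125549969, 0.0880611328134192, 0.005289870987553047, 1.23
[... 1072 characters left out ...]
60533247988807, -0.012039979735110094] [0.3862544125884854, -1.1067078562086956, 0.13665365930892448]
10 [-1.2465  1.3225  0.088   0.0092  0.9947 -0.0135] [ 0.4078 -1.1685  0.2304] [-1.2465354907966801, 1.304652297036532, 0.08795609686623584, 0.003941088866670812, 1.4067240765921967, -0.011488720810258018] [0.3738297737614299, -1.0711808021499798, 0.18885669469833397]
10 [-1.2464  1.4121  0.088   0.0143  0.7    -0.0176] [ 0.424  -1.2149  0.1826] [-1.2464271263457776, 1.3668955125549969, 0.0880611328134192, 0.005289870987553047, 1.2360533247988807, -0.012039979735110094] [0.3862544125884854, -1.1067078562086956, 0.13665365930892448]
scene0 [ 0.3049 -0.2233  1.2777]
top0 [0.3628 0.09   1.4043]
```

```bash
python3 - <<'E'
from ik import *; import json
np.set_printoptions(precision=3,suppress=True)
LO[2]=.088
D=[json.loads(l) for l in open("log.txt")]
q0=np.array(D[-1][0])
def go(q,tgt):
    n=0
    while n<80:
        P,Q=fk(q); dv=np.array(tgt)-P
        if np.linalg.norm(dv)<.005: break
        dv*=min(1,.04/np.linalg.norm(dv)); q=step(q,[*(Q.as_matrix().T@dv),0],1.6); n+=1
    return q,n
q,n1=go(q0,[.2,-.7,.75]); print(n1,q,fk(q)[0]); q,n2=go(q,[.45,.3,.85]); print(n1,n2,q,fk(q)[0],fk(q)[1].as_matrix()[:,2])
qs=q
for az,up in ((20,.3),(35,.3),(35,.0),(50,.3)):
    q=qs; u=np.array([np.cos(np.radians(az)),np.sin(np.radians(az)),up]);u/=np.linalg.norm(u)
    for i in range(61):
        P,Q=fk(q); Z=Q.as_matrix()[:,2]
        if i%10==0: print(az,up,i,q,P,"az",np.degrees(np.arctan2(Z[1],Z[0])).round(1),"beta",np.degrees(np.arcsin(-Z[2])).round(1))
        q=step(q,[*(Q.as_matrix().T@u*.04),0],1.6)
E
```

```text
19 [-1.325  0.239  0.842  0.039  1.611 -0.079] [ 0.2  -0.7   0.75]
19 26 [ 0.784  0.322  0.503 -0.635  2.419  1.557] [0.45 0.3  0.85] [ 0.144 -0.411 -0.9  ]
20 0.3 0 [ 0.784  0.322  0.503 -0.635  2.419  1.557] [0.45 0.3  0.85] az -70.8 beta 64.2
20 0.3 10 [ 0.618  0.678  0.088 -0.658  2.262  1.367] [0.682 0.327 0.783] az -55.0 beta 61.9
20 0.3 20 [ 0.528  0.803  0.088 -0.579  1.918  1.392] [0.849 0.331 0.701] az -35.7 beta 55.7
20 0.3 30 [ 0.466  0.906  0.088 -0.534  1.572  1.404] [0.985 0.338 0.643] az -20.7 beta 46.2
20 0.3 40 [ 0.417  0.996  0.088 -0.504  1.235  1.411] [1.093 0.347 0.605] az -10.1 beta 35.2
20 0.3 50 [ 0.377  1.07   0.088 -0.483  0.93   1.413] [1.169 0.356 0.583] az -2.5 beta 24.3
20 0.3 60 [ 0.349  1.127  0.088 -0.466  0.677  1.41 ] [1.215 0.365 0.574] az 3.1 beta 14.7
35 0.3 0 [ 0.784  0.322  0.503 -0.635  2.419  1.557] [0.45 0.3  0.85] az -70.8 beta 64.2
35 0.3 10 [ 0.728  0.689  0.088 -0.667  2.297  1.464] [0.636 0.398 0.774] az -54.1 beta 62.3
35 0.3 20 [ 0.698  0.814  0.088 -0.602  1.979  1.534] [0.77  0.459 0.688] az -33.1 beta 57.1
35 0.3 30 [ 0.671  0.912
[... 929 characters left out ...]
.52   0.622  1.76 ] [1.121 0.662 0.255] az 15.2 beta 25.3
50 0.3 0 [ 0.784  0.322  0.503 -0.635  2.419  1.557] [0.45 0.3  0.85] az -70.8 beta 64.2
50 0.3 10 [ 0.839  0.692  0.088 -0.675  2.346  1.558] [0.576 0.46  0.771] az -54.0 beta 62.9
50 0.3 20 [ 0.867  0.815  0.088 -0.616  2.061  1.677] [0.665 0.566 0.682] az -31.8 beta 59.0
50 0.3 30 [ 0.876  0.909  0.088 -0.592  1.757  1.743] [0.744 0.655 0.622] az -12.2 beta 51.8
50 0.3 40 [ 0.871  0.989  0.088 -0.581  1.446  1.784] [0.814 0.732 0.583] az 2.6 beta 42.1
50 0.3 50 [ 0.858  1.057  0.088 -0.577  1.144  1.811] [0.869 0.796 0.562] az 13.5 beta 31.6
50 0.3 60 [ 0.842  1.114  0.088 -0.575  0.871  1.829] [0.906 0.846 0.554] az 21.7 beta 21.5
```

```bash
cat > sim.py <<'E'
from ik import *; import json
np.set_printoptions(precision=3,suppress=True)
LO[2]=.088
V=np.array([2.39,2.39,3.01,3.14,3.14,3.14])*.7/12
def pr(tag,q):
    P,Q=fk(q);M=Q.as_matrix();Z=M[:,2]
    print(tag,"q",q,"P",P,"az",np.degrees(np.arctan2(Z[1],Z[0])).round(1),"be",np.degrees(np.arcsin(-Z[2])).round(1),"Yz",M[2,1].round(2),"wc",wc(q))
def go(q,tgt,st=.04,turn=0,N=120,every=0):
    n=0
    while n<N:
        P,Q=fk(q); dv=np.array(tgt)-P
        if np.linalg.norm(dv)<.004: break
        dv*=min(1,st/np.linalg.norm(dv)); r=[*(Q.as_matrix().T@dv),turn]
        for k in range(8):
            q2=step(q,r,1.6)
            if np.all(abs(q2-q)<V): break
            r=[.6*x for x in r]
        q=q2;n+=1
        if every and n%every==0: pr(n,q)
    return q,n
E
python3 - <<'E'
from sim import *
D=[json.loads(l) for l in open("log.txt")]
q=np.array(D[-1][0])
q,n=go(q,[.2,-.7,.75]);q,m=go(q,[.45,.35,.85]);print(n,m)
u=np.array([np.cos(.82),np.sin(.82),.3]);u/=np.linalg.norm(u)
for i in range(47):
    P,Q=fk(q);q=step(q,[*(Q.as_matrix().T@u*.04),0],1.6)
pr("tilted",q)
q,n=go(q,[.5,.3,.8]);pr(n,q)
q,n=go(q,[.45,-.1,.7]);pr(n,q)
q,n=go(q,[.45,-.1,.1],st=.025,every=6);pr(n,q)
E
```

```text
20 27
tilted q [ 0.819  1.046  0.088 -0.558  1.187  1.778] P [0.891 0.756 0.564] az 10.8 be 33.7 Yz 0.33 wc [0.647 0.709 0.729]
18 q [ 0.748 -0.216  1.416 -0.519  1.096  1.753] P [0.5 0.3 0.8] az 10.8 be 33.7 Yz 0.33 wc [0.256 0.253 0.966]
14 q [-0.666 -0.434  1.76   0.753  1.164  0.241] P [ 0.45 -0.1   0.7 ] az 10.8 be 33.7 Yz 0.33 wc [ 0.206 -0.147  0.866]
6 q [-0.666 -0.412  2.056  0.886  0.946 -0.025] P [ 0.45 -0.1   0.55] az 10.8 be 33.7 Yz 0.33 wc [ 0.206 -0.147  0.716]
12 q [-0.666 -0.257  2.305  1.203  0.738 -0.495] P [ 0.45 -0.1   0.4 ] az 10.8 be 33.7 Yz 0.33 wc [ 0.206 -0.147  0.566]
18 q [-0.666  0.123  2.478  1.855  0.713 -1.343] P [ 0.45 -0.1   0.25] az 10.8 be 33.7 Yz 0.33 wc [ 0.206 -0.147  0.416]
24 q [-0.666  0.697  2.51   2.318  1.027 -2.036] P [ 0.45 -0.1   0.1 ] az 10.8 be 33.7 Yz 0.33 wc [ 0.206 -0.147  0.266]
24 q [-0.666  0.697  2.51   2.318  1.027 -2.036] P [ 0.45 -0.1   0.1 ] az 10.8 be 33.7 Yz 0.33 wc [ 0.206 -0.147  0.266]
```

```bash
cat > nx.py <<'E'
# usage: nx.py x y z [step]  -> tool-axis row toward target
from h import *
from workcell import robot
import sys,json
s=robot.state(); M=R.from_quat(s["tcp_rot"]).as_matrix(); Z=M[:,2]
open("log.txt","a").write(json.dumps([list(map(float,s["qpos"])),list(map(float,s["position"])),list(map(float,s["tcp_rot"]))])+"\n")
np.set_printoptions(precision=3,suppress=True)
print("t",round(s["time"],2),"q",s["qpos"],"p",s["position"],"F",s["contact_force"].round(1),"az",np.degrees(np.arctan2(Z[1],Z[0])).round(1),"be",np.degrees(np.arcsin(-Z[2])).round(1),"Yz",M[2,1].round(3),"roll",np.degrees(np.arctan2(M[2,1],M[2,0])).round(1))
if len(sys.argv)>3:
    v=np.array(list(map(float,sys.argv[1:4])))-s["position"]; st=float(sys.argv[4]) if len(sys.argv)>4 else .04
    d=np.linalg.norm(v); print("rows",d/st,"row",(M.T@v/d*st).round(4))
elif len(sys.argv)==3: # az up
    a,up=map(float,sys.argv[1:]); a=np.radians(a); u=np.array([np.cos(a),np.sin(a),up]);u/=np.linalg.norm(u); print("row",(M.T@u*.04).round(4))
E
python3 nx.py .2 -.7 .75
```

```text
t 2.65 q [-1.246  1.367  0.088  0.005  1.236 -0.012] p [ 0.386 -1.107  0.137] F [0.2 0.4 0.1] az -70.8 be 64.2 Yz 0.436 roll 90.0
rows 18.978535904899378 row [-0.002 -0.007 -0.039]
```

```bash
for i in 1 2 3 4; do python3 -m creep '[[0.03,-0.002,-0.007,-0.039,0],[0.03,-0.002,-0.007,-0.039,0],[0.03,-0.002,-0.007,-0.039,0],[0.03,-0.002,-0.007,-0.039,0],[0.03,-0.002,-0.007,-0.039,0]]'|grep pos; done; python3 nx.py .45 .35 .85
```

```text
position: [0.3399, -1.0035, 0.294]
position: [0.292, -0.8965, 0.4547]
position: [0.2442, -0.7898, 0.615]
position: [0.1963, -0.6829, 0.7754]
t 4.32 q [-1.324  0.223  0.808  0.039  1.66  -0.077] p [ 0.196 -0.683  0.775] F [0.1 0.2 1.3] az -70.8 be 64.1 Yz 0.436 roll 90.0
rows 26.65485467506166 row [ 0.022 -0.029 -0.017]
```

```bash
for i in 1 2 3 4 5; do python3 -m creep '[[0.03,0.022,-0.029,-0.017,0],[0.03,0.022,-0.029,-0.017,0],[0.03,0.022,-0.029,-0.017,0],[0.03,0.022,-0.029,-0.017,0],[0.03,0.022,-0.029,-0.017,0]]'|grep pos; done; python3 nx.py 47 .3
```

```text
position: [0.2452, -0.4879, 0.7871]
position: [0.2934, -0.2936, 0.8005]
position: [0.3419, -0.0992, 0.8139]
position: [0.3909, 0.0956, 0.8268]
position: [0.4398, 0.2898, 0.8397]
t 6.4 q [ 0.784  0.274  0.596 -0.609  2.382  1.594] p [0.44 0.29 0.84] F [ 1.7 -0.7  0.2] az -70.7 be 64.1 Yz 0.437 roll 90.0
row [ 0.034 -0.011 -0.018]
```

```bash
python3 nx.py 50 .3 | tail -1; for i in 1 2; do python3 -m creep '[[0.03,0.035,-0.012,-0.017,0],[0.03,0.035,-0.012,-0.017,0],[0.03,0.035,-0.012,-0.017,0],[0.03,0.035,-0.012,-0.017,0],[0.03,0.035,-0.012,-0.017,0]]'|grep pos; done; python3 nx.py 50 .3
```

```text
row [ 0.033 -0.013 -0.019]
position: [0.5327, 0.3865, 0.8224]
position: [0.5821, 0.4488, 0.7733]
t 7.23 q [ 0.824  0.689  0.088 -0.682  2.346  1.536] p [0.582 0.449 0.773] F [ 0.4  0.6 -1.1] az -54.8 be 62.6 Yz 0.446 roll 75.8
row [ 0.035 -0.012 -0.015]
```

```bash
for i in 1 ; do python3 -m creep '[[0.03,0.036,-0.009,-0.016,0],[0.03,0.036,-0.009,-0.016,0],[0.03,0.036,-0.009,-0.016,0],[0.03,0.037,-0.008,-0.016,0],[0.03,0.037,-0.008,-0.016,0]]'|grep pos; done; python3 nx.py 50 .3
```

```text
position: [0.6283, 0.4931, 0.7396]
t 7.65 q [ 0.834  0.739  0.088 -0.653  2.206  1.588] p [0.628 0.493 0.74 ] F [ 0.7 -0.1  0.4] az -42.6 be 60.7 Yz 0.443 roll 65.1
row [ 0.036 -0.012 -0.011]
```

```bash
python3 -m creep '[[0.03,0.037,-0.012,-0.010,0],[0.03,0.037,-0.012,-0.009,0],[0.03,0.037,-0.012,-0.008,0],[0.03,0.037,-0.012,-0.007,0],[0.03,0.037,-0.012,-0.006,0]]'|grep pos; python3 nx.py 50 .3
```

```text
position: [0.677, 0.5459, 0.6957]
t 8.07 q [ 0.844  0.802  0.088 -0.627  2.052  1.642] p [0.677 0.546 0.696] F [ 0.2 -0.3  0.3] az -31.5 be 58.1 Yz 0.436 roll 55.5
row [ 0.037 -0.013 -0.007]
```

```bash
python3 -m creep '[[0.03,0.038,-0.012,-0.006,0],[0.03,0.038,-0.012,-0.005,0],[0.03,0.038,-0.012,-0.004,0],[0.03,0.038,-0.012,-0.003,0],[0.03,0.038,-0.012,-0.002,0]]'|grep pos; python3 nx.py 50 .3
```

```text
position: [0.7227, 0.5939, 0.6598]
t 8.48 q [ 0.85   0.856  0.088 -0.612  1.892  1.682] p [0.723 0.594 0.66 ] F [-0.3 -0.8  0.8] az -21.2 be 54.5 Yz 0.424 roll 46.9
row [ 0.038 -0.013 -0.002]
```

```bash
python3 -m creep '[[0.03,0.038,-0.012,0,0],[0.03,0.038,-0.012,0.001,0],[0.03,0.038,-0.012,0.002,0],[0.03,0.038,-0.012,0.003,0],[0.03,0.038,-0.012,0.004,0]]'|grep pos; python3 nx.py 50 .3
```

```text
position: [0.7694, 0.6378, 0.6265]
t 8.9 q [ 0.848  0.91   0.088 -0.6    1.725  1.712] p [0.769 0.638 0.626] F [ 0.2 -0.6  1.1] az -12.1 be 50.2 Yz 0.409 roll 39.7
row [ 0.038 -0.013  0.003]
```

```bash
python3 -m creep '[[0.03,0.038,-0.012,0.003,0],[0.03,0.038,-0.012,0.004,0],[0.03,0.038,-0.012,0.005,0],[0.03,0.038,-0.012,0.006,0],[0.03,0.038,-0.012,0.007,0]]'|grep pos; python3 nx.py 50 .3
```

```text
position: [0.8068, 0.6795, 0.606]
t 9.32 q [ 0.848  0.952  0.088 -0.594  1.563  1.736] p [0.807 0.679 0.606] F [ 0.1 -0.6 -0.7] az -4.1 be 45.3 Yz 0.392 roll 33.8
row [ 0.037 -0.012  0.008]
```

```bash
python3 -m creep '[[0.03,0.038,-0.012,0.008,0],[0.03,0.038,-0.012,0.009,0],[0.03,0.038,-0.012,0.010,0],[0.03,0.037,-0.012,0.011,0],[0.03,0.037,-0.012,0.012,0]]'|grep pos; python3 nx.py 50 .3;python3 nx.py 45 .3;python3 nx.py 40 .3
```

```text
position: [0.8408, 0.7184, 0.5907]
t 9.73 q [ 0.845  0.991  0.088 -0.592  1.399  1.756] p [0.841 0.718 0.591] F [ 0.3 -0.4 -0.2] az 2.8 be 39.8 Yz 0.374 roll 29.1
row [ 0.036 -0.012  0.013]
t 9.73 q [ 0.845  0.991  0.088 -0.592  1.399  1.756] p [0.841 0.718 0.591] F [ 0.3 -0.4 -0.2] az 2.8 be 39.8 Yz 0.374 roll 29.1
row [ 0.036 -0.009  0.014]
t 9.73 q [ 0.845  0.991  0.088 -0.592  1.399  1.756] p [0.841 0.718 0.591] F [ 0.3 -0.4 -0.2] az 2.8 be 39.8 Yz 0.374 roll 29.1
row [ 0.036 -0.006  0.016]
```

```bash
python3 -m creep '[[0.03,0.036,-0.005,0.016,0],[0.03,0.036,-0.005,0.017,0],[0.03,0.036,-0.005,0.018,0],[0.03,0.035,-0.005,0.018,0],[0.03,0.035,-0.005,0.019,0]]'|grep pos; python3 nx.py 35 .3
```

```text
position: [0.8927, 0.7296, 0.5836]
t 10.15 q [ 0.806  1.023  0.088 -0.568  1.229  1.744] p [0.893 0.73  0.584] F [0.  0.2 0.1] az 8.4 be 34.3 Yz 0.359 roll 25.7
row [ 0.033 -0.003  0.022]
```

```bash
python3 -m creep '[[0.03,0.034,-0.002,0.020,0],[0.03,0.034,-0.002,0.020,0],[0.03,0.034,-0.002,0.021,0]]'|grep pos; python3 nx.py .5 .3 .8
```

```text
position: [0.9219, 0.7305, 0.5854]
t 10.4 q [ 0.78   1.036  0.088 -0.549  1.134  1.729] p [0.922 0.73  0.585] F [-1.  -0.2 -0.2] az 11.3 be 30.9 Yz 0.352 roll 24.2
rows 15.995195321266023 row [-0.013  0.018 -0.034]
```

```bash
for i in 1 2 3; do python3 -m creep '[[0.03,-0.013,0.018,-0.034,0],[0.03,-0.013,0.018,-0.034,0],[0.03,-0.013,0.018,-0.034,0],[0.03,-0.013,0.018,-0.034,0],[0.03,-0.013,0.018,-0.034,0]]'|grep pos; done; python3 -m creep '[[0.03,0,0,0,0.106],[0.03,0,0,0,0.106],[0.03,0,0,0,0.106],[0.03,0,0,0,0.106],[0.03,0,0,0,0]]'|grep pos;  python3 nx.py .45 -.1 .7
```

```text
position: [0.8033, 0.6083, 0.6486]
position: [0.6698, 0.4712, 0.7172]
position: [0.5363, 0.3341, 0.7853]
position: [0.5376, 0.3354, 0.7851]
t 12.07 q [ 0.755 -0.146  1.418 -0.575  0.996  2.227] p [0.538 0.335 0.785] F [-0.   0.6  0.4] az 11.1 be 30.9 Yz -0.005 roll -0.3
rows 11.303870442768531 row [-0.014  0.036 -0.009]
```

```bash
for i in 1 2 3; do python3 -m creep '[[0.03,-0.01,0.027,-0.008,0],[0.03,-0.01,0.027,-0.008,0],[0.03,-0.01,0.027,-0.008,0],[0.03,-0.01,0.027,-0.008,0],[0.03,-0.01,0.027,-0.008,0]]'|grep pos; done; python3 nx.py .45 -.1 .5 .025
```

```text
position: [0.5043, 0.1908, 0.7621]
position: [0.4711, 0.047, 0.7401]
position: [0.4382, -0.0976, 0.7177]
t 13.32 q [-0.718 -0.462  1.764  0.821  1.19   0.604] p [ 0.438 -0.098  0.718] F [2.  0.1 0.4] az 11.1 be 30.8 Yz 0.003 roll 0.2
rows 8.720457198891362 row [-0.021  0.001  0.014]
```

```bash
python3 - <<'E'
from sim import *
q=np.array(json.loads(open("log.txt").readlines()[-1])[0])
for y in (-.1,-.06):
    a,n=go(q,[.465,y,.08],st=.03,every=5);pr(n,a)
    b,n=go(a,[.465,.0,.05],st=.03);pr(n,b); b,n=go(b,[.535,.0,.05],st=.03);pr(n,b);b,n=go(b,[.535,.0,.21],st=.03);pr(n,b)
E
```

```text
5 q [-0.703 -0.436  2.058  0.947  0.974  0.336] P [ 0.445 -0.098  0.568] az 11.1 be 30.8 Yz 0.0 wc [ 0.193 -0.148  0.721]
10 q [-0.688 -0.275  2.304  1.254  0.773 -0.129] P [ 0.451 -0.099  0.418] az 11.1 be 30.8 Yz 0.0 wc [ 0.199 -0.148  0.571]
15 q [-0.674  0.107  2.472  1.864  0.754 -0.938] P [ 0.457 -0.099  0.268] az 11.1 be 30.8 Yz 0.0 wc [ 0.205 -0.149  0.421]
20 q [-0.661  0.672  2.5    2.301  1.054 -1.6  ] P [ 0.463 -0.1    0.118] az 11.1 be 30.8 Yz 0.0 wc [ 0.212 -0.149  0.271]
22 q [-0.657  0.81   2.479  2.348  1.134 -1.696] P [ 0.465 -0.1    0.08 ] az 11.1 be 30.8 Yz 0.0 wc [ 0.213 -0.149  0.233]
4 q [-0.282  0.982  2.535  2.729  1.374 -1.746] P [0.465 0.    0.05 ] az 11.1 be 30.8 Yz 0.0 wc [ 0.213 -0.049  0.203]
3 q [-0.214  0.88   2.407  2.762  1.169 -1.637] P [ 0.535 -0.     0.05 ] az 11.1 be 30.8 Yz 0.0 wc [ 0.283 -0.049  0.203]
6 q [-0.214  0.339  2.44   2.592  0.71  -1.356] P [0.535 0.    0.21 ] az 11.1 be 30.8 Yz 0.0 wc [ 0.283 -0.049  0.363]
5 q [-0.672 -0.449  2.064  0.932  0.953  0.364] P [ 0.445 -0.089  0.568] az 11.1 be 30.8 Yz 0.0 wc [ 0.193 -0.138  0.721]
10 q [-0.627 -0.301  2.318  1.25   0.724 -0.088] P [ 0.451 -0.08   0.418] az 11.1 be 30.8 Yz 0.0 wc [ 0.199 -0.129  0.571]
15 q [-0.592 -0.037  2.467  1.775  0.67  -0.734] P [ 0.456 -0.073  0.305] az 11.1 be 30.8 Yz 0.0 wc [ 0.204 -0.123  0.457]
20 q [-0.554  0.436  2.546  2.318  0.922 -1.439] P [ 0.461 -0.066  0.179] az 11.1 be 30.8 Yz 0.0 wc [ 0.209 -0.115  0.332]
24 q [-0.524  0.836  2.52   2.49   1.2   -1.724] P [ 0.465 -0.06   0.08 ] az 11.1 be 30.8 Yz 0.0 wc [ 0.213 -0.109  0.233]
3 q [-0.282  0.982  2.535  2.729  1.374 -1.746] P [ 0.465 -0.     0.05 ] az 11.1 be 30.8 Yz 0.0 wc [ 0.213 -0.049  0.203]
3 q [-0.214  0.88   2.407  2.762  1.169 -1.637] P [ 0.535 -0.     0.05 ] az 11.1 be 30.8 Yz 0.0 wc [ 0.283 -0.049  0.203]
6 q [-0.214  0.339  2.44   2.592  0.71  -1.356] P [0.535 0.    0.21 ] az 11.1 be 30.8 Yz 0.0 wc [ 0.283 -0.049  0.363]
```

```bash
python3 nx.py .455 -.08 .25 .03; for i in 1 2; do python3 -m creep '[[0.03,-0.025,-0.001,0.017,0],[0.03,-0.025,-0.001,0.017,0],[0.03,-0.025,-0.001,0.017,0],[0.03,-0.025,-0.001,0.017,0],[0.03,-0.025,-0.001,0.017,0]]'|grep pos; done;python3 nx.py .455 -.08 .25 .02
```

```text
t 13.32 q [-0.718 -0.462  1.764  0.821  1.19   0.604] p [ 0.438 -0.098  0.718] F [2.  0.1 0.4] az 11.1 be 30.8 Yz 0.003 roll 0.2
rows 15.6103992962438 row [-0.025 -0.001  0.016]
position: [0.4466, -0.0898, 0.5649]
position: [0.4543, -0.0826, 0.4143]
t 14.15 q [-0.626 -0.285  2.317  1.264  0.718 -0.108] p [ 0.454 -0.083  0.414] F [0.8 0.3 1.2] az 11.1 be 30.9 Yz 0.003 roll 0.2
rows 8.216756307133876 row [-0.017 -0.     0.01 ]
```

Tracking the model well. Continue more slowly, then look.

```bash
for i in 1 2; do python3 -m creep '[[0.03,-0.017,0,0.01,0],[0.03,-0.017,0,0.01,0],[0.03,-0.017,0,0.01,0],[0.03,-0.017,0,0.01,0]]'|grep pos; done;python3 nx.py .46 -.02 .12 .025; cat > shot.py <<'E'
import sys,pickle,cv2
from workcell import robot
for n in sys.argv[2:]:
    d=robot.get_image(n); pickle.dump(d,open(f"pics/{n}{sys.argv[1]}.pkl","wb")); cv2.imwrite(f"pics/{n}{sys.argv[1]}.png",d["pixels"][:,:,::-1])
E
python3 shot.py 1 wrist
```

```text
position: [0.4539, -0.0827, 0.3358]
position: [0.4536, -0.0829, 0.2571]
t 14.82 q [-0.629  0.127  2.503  1.96   0.748 -1.018] p [ 0.454 -0.083  0.257] F [-0.5 -0.6  0.3] az 11.1 be 30.9 Yz 0.003 roll 0.2
rows 6.039191571429618 row [-0.018 -0.01   0.014]
```

View pics/wrist1.png

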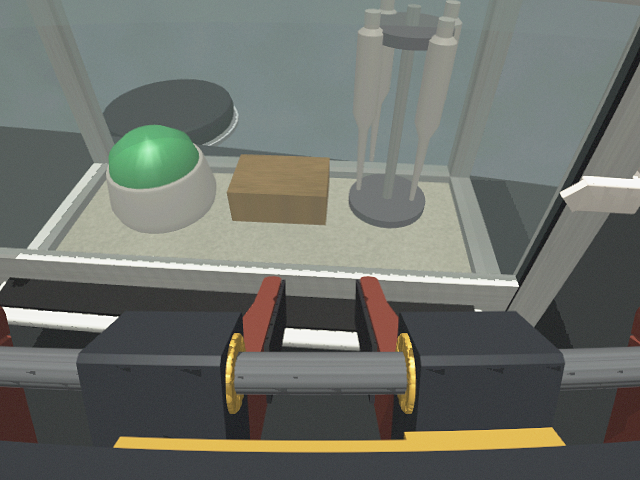

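```bash
python3 -m creep '[[0.03,-0.018,-0.01,0.014,0],[0.03,-0.018,-0.01,0.014,0],[0.03,-0.018,-0.01,0.014,0],[0.03,-0.018,-0.01,0.014,0],[0.03,-0.018,-0.01,0.014,0]]'; python3 nx.py .46 -.01 .046 .02
```

```text
time: 15.28
position: [0.4588, -0.031, 0.1445]
tcp_rot: [0.865, 0.085, 0.492, -0.047]
contact_force: [0.2, 0.1, -0.9]
opening: 0.03
t 15.28 q [-0.424  0.592  2.58   2.534  1.059 -1.593] p [ 0.459 -0.031  0.144] F [ 0.2  0.1 -0.9] az 11.1 be 30.8 Yz 0.002 roll 0.1
rows 5.0331086220101815 row [-0.016 -0.004  0.011]
```

```bash
python3 nx.py .478 -.025 .1 .02; python3 nx.py .48 -.015 .046 .02
```

```text
t 15.28 q [-0.424  0.592  2.58   2.534  1.059 -1.593] p [ 0.459 -0.031  0.144] F [ 0.2  0.1 -0.9] az 11.1 be 30.8 Yz 0.002 roll 0.1
rows 2.4386907901340695 row [-0.011 -0.001  0.016]
t 15.28 q [-0.424  0.592  2.58   2.534  1.059 -1.593] p [ 0.459 -0.031  0.144] F [ 0.2  0.1 -0.9] az 11.1 be 30.8 Yz 0.002 roll 0.1
rows 5.0978607542208 row [-0.014 -0.002  0.014]
```

```bash
python3 -m creep '[[0.03,-0.014,-0.002,0.016,0],[0.03,-0.014,-0.002,0.015,0],[0.03,-0.014,-0.002,0.014,0],[0.03,-0.014,-0.002,0.013,0],[0.03,-0.014,-0.002,0.013,0]]'; python3 nx.py .54 0.0 .046 .02; python3 shot.py 2 scene top wrist
python3 - <<'E'
import cv2
a=cv2.imread("pics/scene2.png");b=cv2.imread("pics/top2.png")
cv2.imwrite("pics/s2c.png",cv2.resize(a[170:390,260:560],None,fx=2.66,fy=2.66,interpolation=cv2.INTER_CUBIC))
cv2.imwrite("pics/t2c.png",cv2.resize(b[110:290,220:500],None,fx=2.8,fy=2.8,interpolation=cv2.INTER_CUBIC))
E
```

```text
time: 15.7
position: [0.4819, -0.0157, 0.0475]
tcp_rot: [0.865, 0.085, 0.492, -0.049]
contact_force: [0.1, 0.2, -0.6]
opening: 0.0299
t 15.7 q [-0.329  0.95   2.495  2.678  1.302 -1.726] p [ 0.482 -0.016  0.047] F [ 0.1  0.2 -0.6] az 11.3 be 30.8 Yz -0.001 roll -0.1
rows 3.012366849816826 row [ 0.01  -0.001  0.017]
```

View pics/s2c.png

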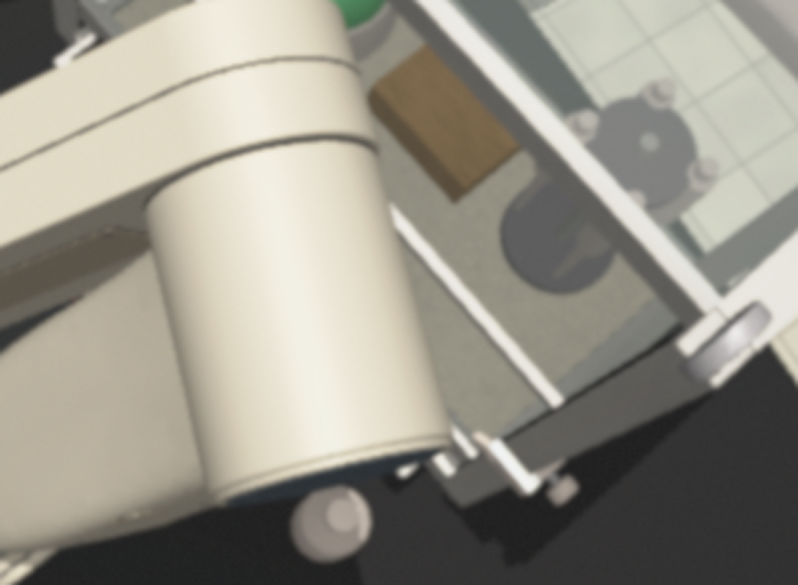

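View pics/t2c.png

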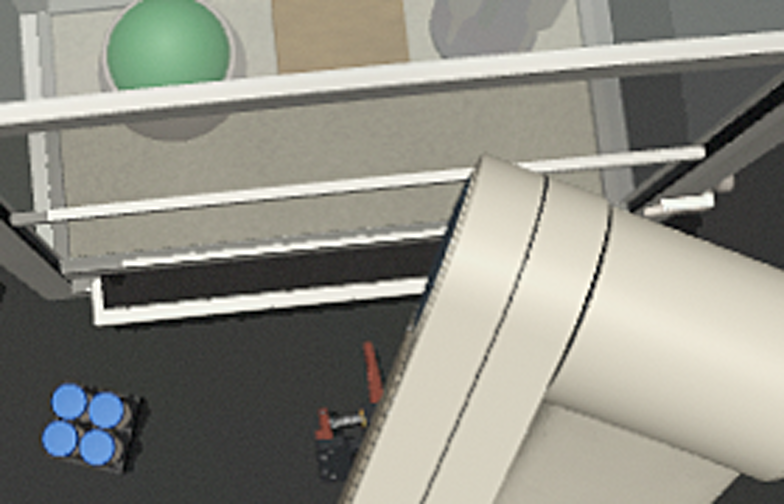

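View pics/wrist2.png

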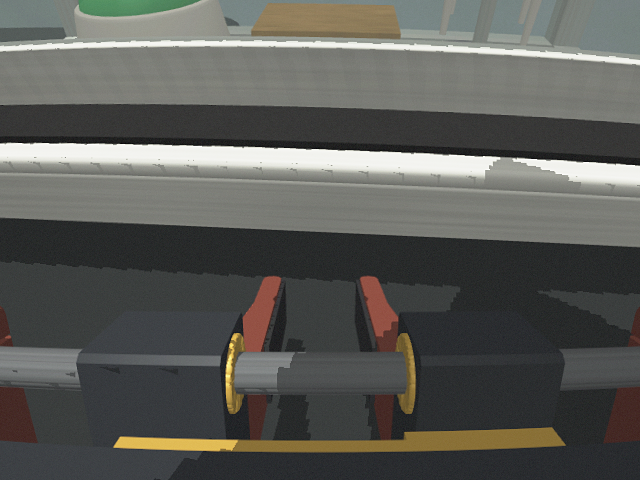

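```bash
cat > lipz.py <<'E'
from h import *
A=np.array([.4995,.2636]);B=np.array([.563,-.2162])
n=np.array([-(B-A)[1],(B-A)[0]]);n/=np.linalg.norm(n)
def onface(d,uv,off=0):
    c,v=ray(d,uv); t=(n@(A+n*off-c[:2]))/(n@v[:2]); return c+t*v
E
python3 - <<'E'
from lipz import *
import cv2
d=L("wrist2")
g=cv2.cvtColor(d["pixels"],cv2.COLOR_RGB2GRAY)
for u in (200,320,440): print(u,[ (r,int(g[r,u])) for r in range(140,260,4)])
for uv in [(200,226),(320,232),(440,238),(200,180),(320,184),(440,188)]: print(uv,onface(d,uv))
print("ptr",tri([(L("scene0"),(439,333.5)),(L("top0"),(450.4,185.7)),(L("wrist1"),(562,193))]))
E
```

```text
200 [(140, 30), (144, 22), (148, 244), (152, 242), (156, 242), (160, 238), (164, 217), (168, 154), (172, 134), (176, 110), (180, 144), (184, 130), (188, 125), (192, 127), (196, 130), (200, 127), (204, 125), (208, 125), (212, 125), (216, 120), (220, 126), (224, 124), (228, 38), (232, 40), (236, 37), (240, 43), (244, 44), (248, 41), (252, 44), (256, 44)]
320 [(140, 59), (144, 32), (148, 20), (152, 243), (156, 242), (160, 242), (164, 240), (168, 218), (172, 148), (176, 135), (180, 117), (184, 146), (188, 123), (192, 120), (196, 123), (200, 123), (204, 121), (208, 116), (212, 120), (216, 119), (220, 120), (224, 123), (228, 119), (232, 39), (236, 42), (240, 40), (244, 39), (248, 45), (252, 43), (256, 39)]
440 [(140, 62), (144, 56), (148, 31), (152, 31), (156, 244), (160, 242), (164, 243), (168, 244), (172, 228), (176, 150), (180, 138), (184, 121), (188, 159), (192, 126), (196, 120), (200, 123), (204, 126), (208, 127), (212, 120), (216, 119), (220, 126), (224, 116), (228, 125), (232, 125), (236, 125), (240, 42), (244, 40), (248, 40), (252, 39), (256, 39)]
(200, 226) [0.5268736  0.05676765 0.03896507]
(320, 232) [ 0.53514835 -0.00575554  0.03832545]
(440, 238) [ 0.54321556 -0.06671062  0.03779992]
(200, 180) [0.52773248 0.05027808 0.06899204]
(320, 184) [ 0.5351631  -0.00586705  0.06904318]
(440, 188) [ 0.54236074 -0.06025168  0.06953633]
ptr (array([ 0.59405576, -0.2206616 ,  0.23126455]), [np.float64(0.0007681521243177893), np.float64(0.0004492339713611976), np.float64(0.00044116289482820116)])
```

```bash
python3 - <<'E'
from lipz import *
d=L("wrist2")
g=cv2.cvtColor(d["pixels"],cv2.COLOR_RGB2GRAY)
print([(r,int(g[r,320])) for r in range(148,192)])
for uv in [(320,150),(320,169.5),(320,183)]: print(uv,onface(d,uv))
print("back edge", onface(d,(320,150),.014),"sill",onface(d,(320,230),.04),onface(d,(320,183),.04))
b=d["pixels"][120:260,220:420,::-1]; cv2.imwrite("pics/w2c.png",cv2.resize(b,None,fx=4,fy=4,interpolation=cv2.INTER_NEAREST))
E
```

```text
[(148, 20), (149, 200), (150, 246), (151, 245), (152, 243), (153, 242), (154, 242), (155, 242), (156, 242), (157, 243), (158, 242), (159, 242), (160, 242), (161, 243), (162, 244), (163, 243), (164, 240), (165, 238), (166, 233), (167, 229), (168, 218), (169, 200), (170, 184), (171, 168), (172, 148), (173, 148), (174, 145), (175, 137), (176, 135), (177, 128), (178, 123), (179, 119), (180, 117), (181, 110), (182, 148), (183, 154), (184, 146), (185, 134), (186, 120), (187, 125), (188, 123), (189, 127), (190, 123), (191, 124)]
(320, 150) [ 0.53517184 -0.00593306  0.08724728]
(320, 169.5) [ 0.53516698 -0.00589633  0.07711598]
(320, 183) [ 0.53516338 -0.00586913  0.06961584]
back edge [ 0.5489251  -0.0031463   0.07832982] sill [0.57443792 0.00224786 0.0014899 ] [0.57445613 0.00211027 0.039394  ]
```

View pics/w2c.png

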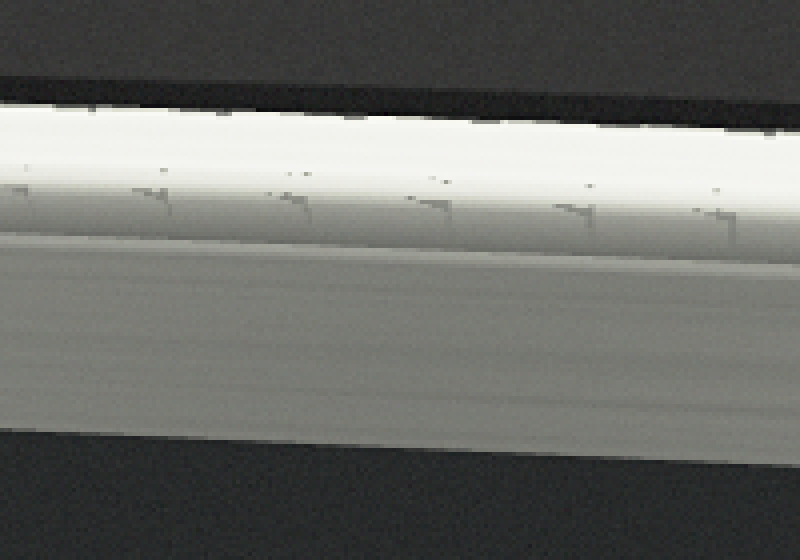

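```bash
python3 -m creep '[[0.03,0.007,-0.001,0.013,0],[0.03,0.007,-0.001,0.013,0],[0.03,0.007,-0.001,0.013,0],[0.03,0.007,-0.001,0.013,0],[0.03,0,0,0,0]]'; python3 nx.py .542 0.0 .07 .005; python3 shot.py 3 wrist
```

```text
time: 16.27
position: [0.541, -0.0006, 0.0486]
tcp_rot: [0.864, 0.085, 0.494, -0.048]
contact_force: [1.0, 0.7, 0.8]
opening: 0.03
t 16.27 q [-0.214  0.882  2.394  2.758  1.163 -1.63 ] p [ 0.541 -0.001  0.049] F [1.  0.7 0.8] az 11.2 be 30.5 Yz 0.001 roll 0.0
rows 4.28680553030754 row [ 0.004 -0.    -0.002]
```

View pics/wrist3.png

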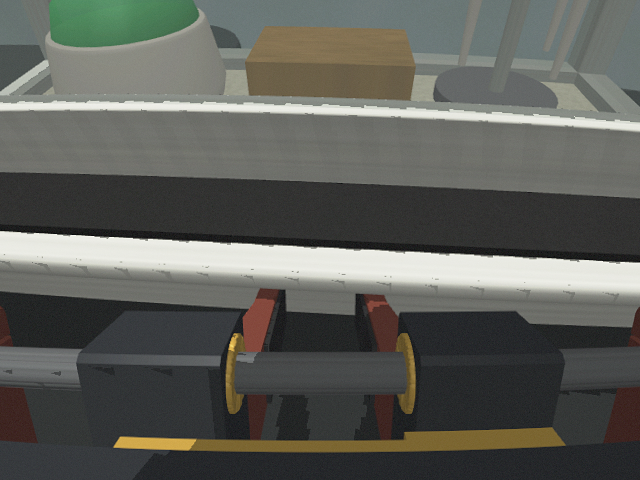

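```bash
for i in 1 2; do python3 -m creep '[[0.03,0.0017,0,-0.001,0],[0.03,0.0017,0,-0.001,0],[0.03,0.0017,0,-0.001,0],[0.03,0.0017,0,-0.001,0],[0.03,0.0017,0,-0.001,0]]'; done; python3 nx.py .541 0 .2 .005
```

```text
time: 16.73
position: [0.5373, -0.0012, 0.0551]
tcp_rot: [0.866, 0.083, 0.49, -0.049]
contact_force: [-0.1, -1.6, -3.9]
opening: 0.0296
time: 17.15
position: [0.5376, -0.001, 0.0651]
tcp_rot: [0.866, 0.084, 0.49, -0.049]
contact_force: [-2.4, -2.4, -4.0]
opening: 0.0297
t 17.15 q [-0.216  0.826  2.411  2.751  1.119 -1.611] p [ 0.538 -0.001  0.065] F [-2.4 -2.4 -4. ] az 11.2 be 30.9 Yz -0.002 roll -0.1
rows 26.986074371673045 row [ 0.004 -0.    -0.003]
```

```bash
python3 -m creep '[[0.03,0.0026,0,-0.0015,0],[0.03,0.0034,0,-0.0020,0],[0.03,0.0034,0,-0.0020,0],[0.03,0.0034,0,-0.0020,0],[0.03,0.0034,0,-0.0020,0]]'; for i in 1 2 3; do python3 -m creep '[[0.03,0.0034,0,-0.0020,0],[0.03,0.0034,0,-0.0020,0],[0.03,0.0034,0,-0.0020,0],[0.03,0.0034,0,-0.0020,0],[0.03,0.0034,0,-0.0020,0]]'|grep -E "pos|force"; done; python3 nx.py .541 0 .2 .005
```

```text
time: 17.57
position: [0.5377, -0.001, 0.0843]
tcp_rot: [0.866, 0.084, 0.491, -0.049]
contact_force: [-4.9, -2.8, -3.7]
opening: 0.03
position: [0.5378, -0.001, 0.104]
contact_force: [-4.8, -3.3, -3.5]
position: [0.5377, -0.0009, 0.1236]
contact_force: [-5.1, -3.2, -4.4]
position: [0.5377, -0.0009, 0.1433]
contact_force: [-5.0, -2.9, -4.7]
t 18.82 q [-0.215  0.565  2.44   2.692  0.907 -1.499] p [ 0.538 -0.001  0.143] F [-5.  -2.9 -4.7] az 11.2 be 31.0 Yz -0.002 roll -0.1
rows 11.358349606065659 row [ 0.004 -0.    -0.002]
```

```bash
python3 -m creep '[[0.03,0.0034,0,-0.0020,0],[0.03,0.0034,0,-0.0020,0],[0.03,0.0034,0,-0.0020,0],[0.03,0.0034,0,-0.0020,0],[0.03,0.0034,0,-0.0020,0]]'|grep -E "pos|force";python3 -m creep '[[0.03,0.0034,0,-0.0020,0],[0.03,0.0034,0,-0.0020,0],[0.03,0.0026,0,-0.0015,0],[0.03,0.0017,0,-0.0010,0],[0.03,0,0,0,0]]'|grep -E "pos|force"; python3 nx.py; python3 shot.py 4 wrist scene top; python3 - <<'E'
import cv2
a=cv2.imread("pics/scene4.png");b=cv2.imread("pics/top4.png")
cv2.imwrite("pics/s4c.png",cv2.resize(a[260:400,340:540],None,fx=4,fy=4,interpolation=cv2.INTER_CUBIC))
cv2.imwrite("pics/t4c.png",cv2.resize(b[130:260,230:480],None,fx=3.2,fy=3.2,interpolation=cv2.INTER_CUBIC))
E
```

```text
position: [0.5378, -0.0009, 0.1629]
contact_force: [-6.2, -4.2, -4.1]
position: [0.5381, -0.0007, 0.1763]
contact_force: [-3.7, -0.4, -2.7]
t 19.65 q [-0.215  0.453  2.44   2.648  0.807 -1.432] p [ 0.538 -0.001  0.176] F [-3.7 -0.4 -2.7] az 11.2 be 30.9 Yz -0.002 roll -0.1
```

View pics/wrist4.png

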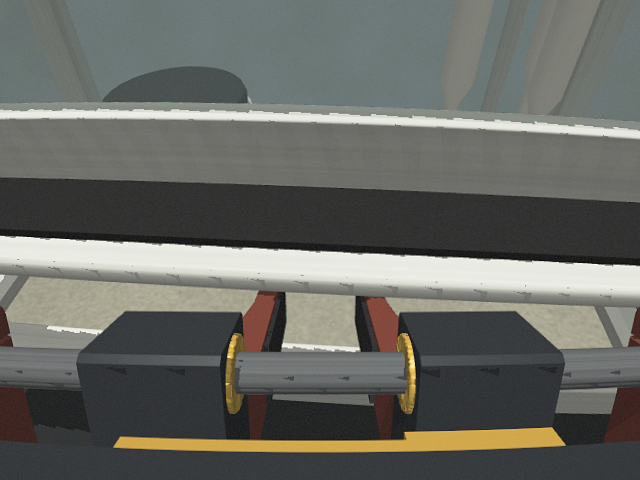

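View pics/s4c.png

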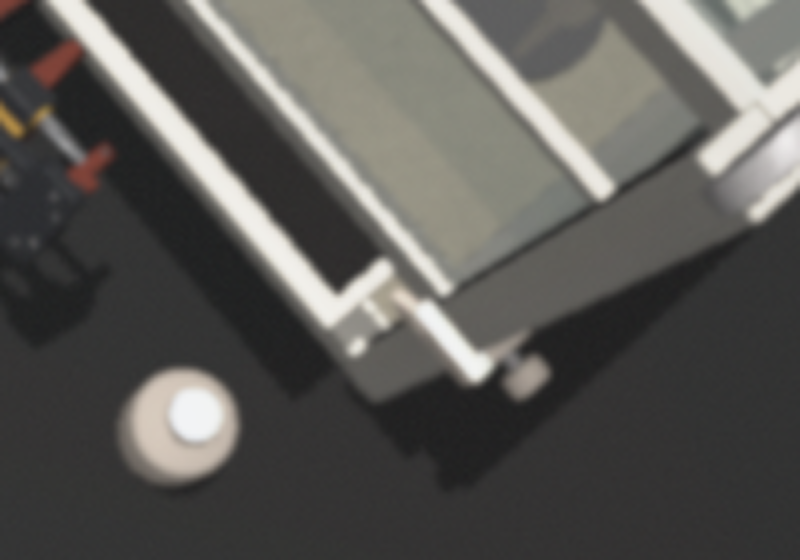

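View pics/t4c.png

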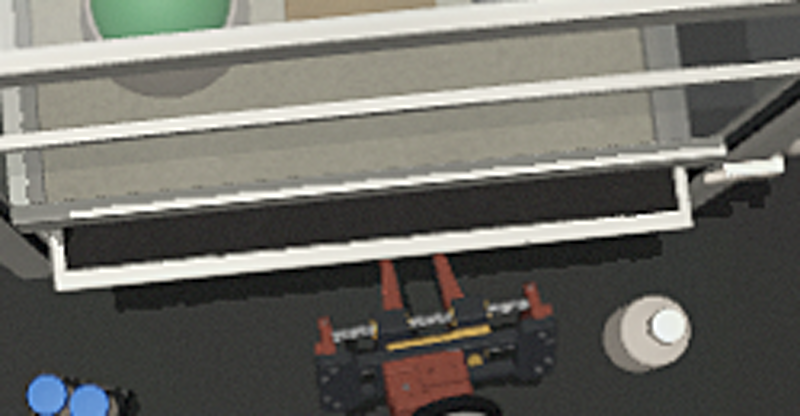

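```bash
python3 - <<'E'
from lipz import *
np.set_printoptions(precision=4,suppress=True)
b=L("wrist1")["pixels"][160:230,530:640,::-1]; cv2.imwrite("pics/w1c.png",cv2.resize(b,None,fx=7,fy=7,interpolation=cv2.INTER_CUBIC))
d=L("wrist4"); g=cv2.cvtColor(d["pixels"],cv2.COLOR_RGB2GRAY)
print([(r,int(g[r,320])) for r in range(248,306,2)])
b=d["pixels"][230:310,280:400,::-1]; cv2.imwrite("pics/w4c.png",cv2.resize(b,None,fx=6,fy=6,interpolation=cv2.INTER_NEAREST))
print("lipR top",tri([(L("scene4"),(340+330/4,260+322/4)),(L("top4"),(230+692/3.2,130+225/3.2))]))
print("lip top-front from scene/top on face",onface(L("scene4"),(340+330/4,260+322/4)),onface(L("top4"),(230+692/3.2,130+225/3.2)))
E
```

```text
[(248, 32), (250, 64), (252, 202), (254, 235), (256, 233), (258, 232), (260, 231), (262, 231), (264, 233), (266, 233), (268, 232), (270, 232), (272, 235), (274, 233), (276, 224), (278, 220), (280, 208), (282, 177), (284, 149), (286, 134), (288, 122), (290, 117), (292, 106), (294, 161), (296, 162), (298, 166), (300, 168), (302, 167), (304, 164)]
lipR top (array([ 0.5619, -0.2151,  0.2115]), [np.float64(0.0005619704469060725), np.float64(0.0005619704469062211)])
lip top-front from scene/top on face [ 0.5629 -0.2153  0.2099] [ 0.5632 -0.2178  0.2006]
```

View pics/w1c.png

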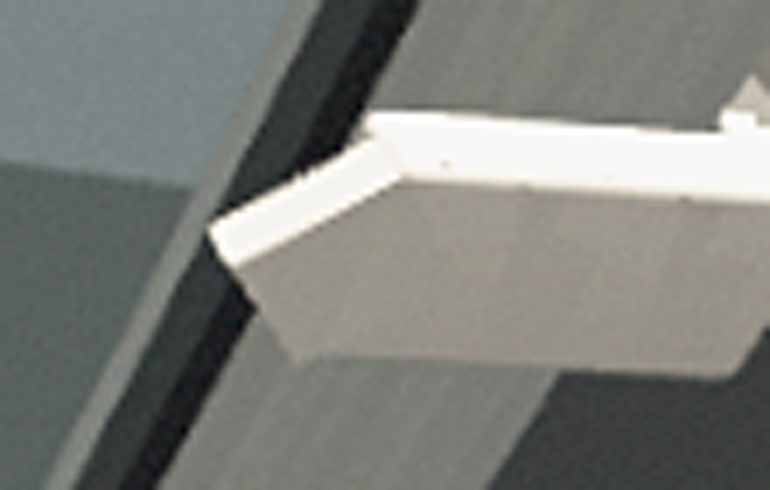

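View pics/w4c.png

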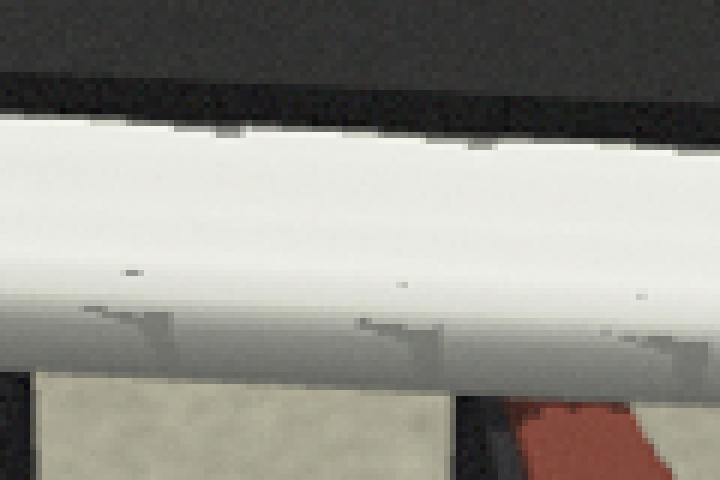

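```bash
python3 - <<'E'
from lipz import *
np.set_printoptions(precision=4,suppress=True)
u=(A-B)/np.linalg.norm(A-B); print("yaw",np.degrees(np.arctan2(-u[0],u[1])))
mid=(A+B)/2
def oncab(d,uv,x): return onface(d,uv,x+.055)
for uv,x in [((561.4,195.5),-.023),((563.1,198.1),-.031),((559.7,192.9),-.015)]:
    P=oncab(L("wrist1"),uv,x); print("ptr",P,"y_c",(P[:2]-mid)@u)
for n,lo,hi in (("wrist2",181.8,170),("wrist4",293,282)):
    print(n,onface(L(n),(320,lo)),onface(L(n),(320,hi)))
print(onface(L("wrist4"),(320,252),.014))
E
```

```text
yaw 7.5390999623775405
ptr [ 0.596  -0.2217  0.2282] y_c -0.2517324990210452
ptr [ 0.5876 -0.2193  0.2323] y_c -0.24824920817184046
ptr [ 0.6044 -0.2239  0.2243] y_c -0.2550882656135652
wrist2 [ 0.5352 -0.0059  0.0703] [ 0.5352 -0.0059  0.0768]
wrist4 [ 0.5347 -0.0025  0.1933] [ 0.5347 -0.0025  0.1997]
[0.5485 0.0002 0.2005]
```

```bash
python3 -m creep '[[0.03,0.0017,0,-0.0010,0],[0.03,0.0034,0,-0.0020,0],[0.03,0.0034,0,-0.0020,0],[0.03,0.0034,0,-0.0020,0],[0.03,0.0034,0,-0.0020,0]]'|grep -E "pos|force";python3 -m creep '[[0.03,0.0026,0,-0.0015,0],[0.03,0.0017,0,-0.0010,0],[0.03,0.0017,0,-0.0010,0],[0.03,0.0009,0,-0.0005,0],[0.03,0,0,0,0]]'|grep -E "pos|force"; python3 nx.py; python3 shot.py 5 wrist scene top; python3 - <<'E'
from lipz import *
a=cv2.imread("pics/scene5.png");b=cv2.imread("pics/top5.png")
cv2.imwrite("pics/s5c.png",cv2.resize(a[300:380,400:500],None,fx=8,fy=7,interpolation=cv2.INTER_CUBIC))
d=L("wrist5"); g=cv2.cvtColor(d["pixels"],cv2.COLOR_RGB2GRAY)
print([(r,int(g[r,320])) for r in range(246,306,2)])
E
```

```text
position: [0.5385, -0.0007, 0.1936]
contact_force: [-5.7, -0.7, -4.5]
position: [0.5386, -0.0007, 0.2019]
contact_force: [-6.5, -1.1, -2.8]
t 20.63 q [-0.215  0.367  2.433  2.6    0.727 -1.366] p [ 0.539 -0.001  0.202] F [-6.5 -1.1 -2.8] az 11.2 be 30.9 Yz -0.002 roll -0.1
[(246, 23), (248, 18), (250, 16), (252, 233), (254, 234), (256, 235), (258, 231), (260, 232), (262, 232), (264, 232), (266, 235), (268, 232), (270, 232), (272, 234), (274, 236), (276, 229), (278, 222), (280, 217), (282, 185), (284, 165), (286, 137), (288, 129), (290, 119), (292, 110), (294, 112), (296, 166), (298, 162), (300, 165), (302, 167), (304, 167)]
```

View pics/s5c.png

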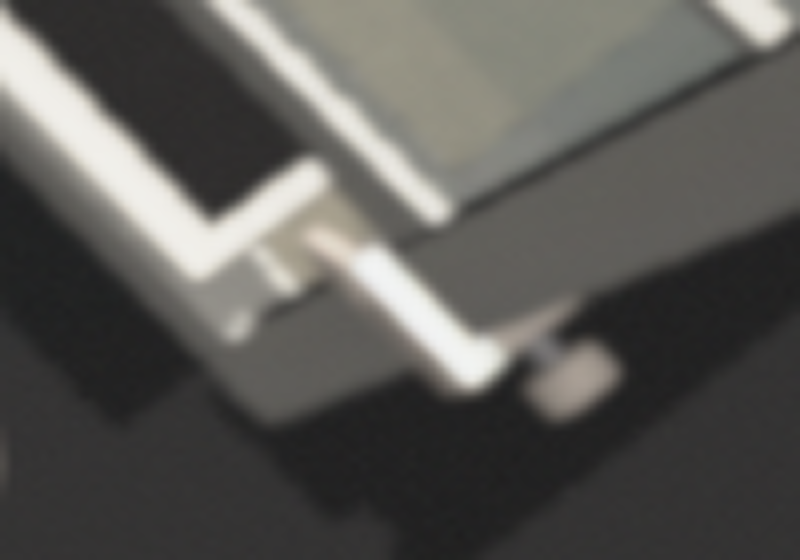

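```bash
python3 -m creep '[[0.03,0.0009,0,-0.0005,0],[0.03,0.0009,0,-0.0005,0],[0.03,0.0009,0,-0.0005,0],[0.03,0.0005,0,-0.0003,0],[0.03,0,0,0,0]]'|grep -E "pos|force"; python3 nx.py .45 -0.06 .19 .02;python3 - <<'E'
from lipz import *
print(onface(L("wrist5"),(320,294.7)),onface(L("wrist5"),(320,251.3),.014))
E
```

```text
position: [0.5386, -0.0007, 0.2053]
contact_force: [-7.0, -1.2, -3.5]
t 21.2 q [-0.215  0.355  2.432  2.593  0.715 -1.356] p [ 0.539 -0.001  0.205] F [-7.  -1.2 -3.5] az 11.2 be 30.9 Yz -0.002 roll -0.1
rows 5.384259969611288 row [-0.012  0.008 -0.014]
[ 0.53472172 -0.002532    0.21847424] [5.48486421e-01 1.68314902e-04 2.26996346e-01]
```

```bash
python3 -m creep '[[0.03,-0.0034,0,0.002,0],[0.03,-0.0034,0,0.002,0],[0.03,-0.0034,0,0.002,0],[0.03,0,0,0,0]]'|grep -E "pos|force"; python3 nx.py .47 -0.04 .195 .015
```

```text
position: [0.5399, -0.0009, 0.1933]
contact_force: [-0.4, -0.2, -0.4]
t 21.53 q [-0.215  0.397  2.433  2.618  0.755 -1.39 ] p [ 0.54  -0.001  0.193] F [-0.4 -0.2 -0.4] az 11.2 be 30.8 Yz -0.002 roll -0.1
rows 5.3389203189409145 row [-0.007  0.005 -0.012]
```

```bash
python3 -m creep '[[0.03,-0.007,0.005,-0.012,0],[0.03,-0.007,0.005,-0.012,0],[0.03,-0.007,0.005,-0.012,0],[0.03,-0.007,0.005,-0.012,0],[0.03,-0.007,0.005,-0.012,0]]'|grep -E "pos|force"; python3 nx.py .455 -0.085 .3 .025
```

```text
position: [0.4759, -0.039, 0.1945]
contact_force: [-0.4, 0.1, -0.8]
t 21.95 q [-0.427  0.372  2.537  2.413  0.851 -1.389] p [ 0.476 -0.039  0.194] F [-0.4  0.1 -0.8] az 11.2 be 30.8 Yz -0.001 roll -0.1
rows 4.679764677378572 row [ 0.016  0.009 -0.017]
```

```bash
python3 -m creep '[[0.03,0.016,0.009,-0.017,0],[0.03,0.016,0.009,-0.017,0],[0.03,0.016,0.009,-0.017,0],[0.03,0.016,0.009,-0.017,0],[0.03,0,0,0,0]]'|grep -E "pos|force"; python3 nx.py; python3 shot.py 6 wrist scene top
```

```text
position: [0.459, -0.0813, 0.2883]
contact_force: [0.7, -0.6, -0.6]
t 22.37 q [-0.611  0.029  2.473  1.85   0.7   -0.846] p [ 0.459 -0.081  0.288] F [ 0.7 -0.6 -0.6] az 10.9 be 30.5 Yz 0.004 roll 0.3
```

View pics/wrist6.png

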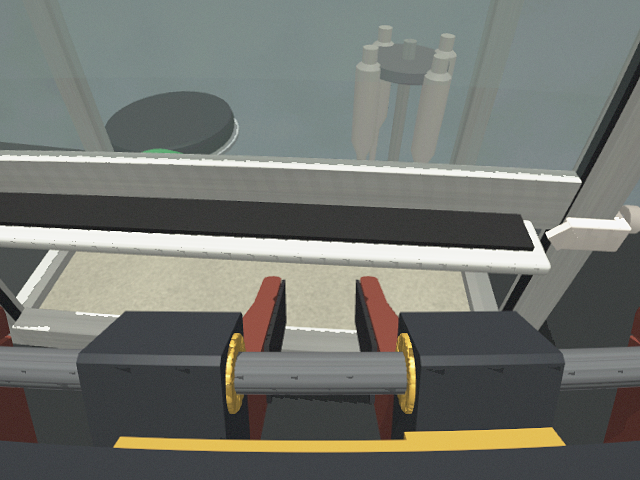

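Both lip end (~(548,268)) and pointer tip (~(548,237)) are in view. Zoom to measure both in one picture.

```bash
python3 - <<'E'
from h import *
b=L("wrist6")["pixels"][205:285,500:610,::-1]; cv2.imwrite("pics/w6c.png",cv2.resize(b,None,fx=7,fy=7,interpolation=cv2.INTER_CUBIC))
E
```

```text
(no output)
```

View pics/w6c.png

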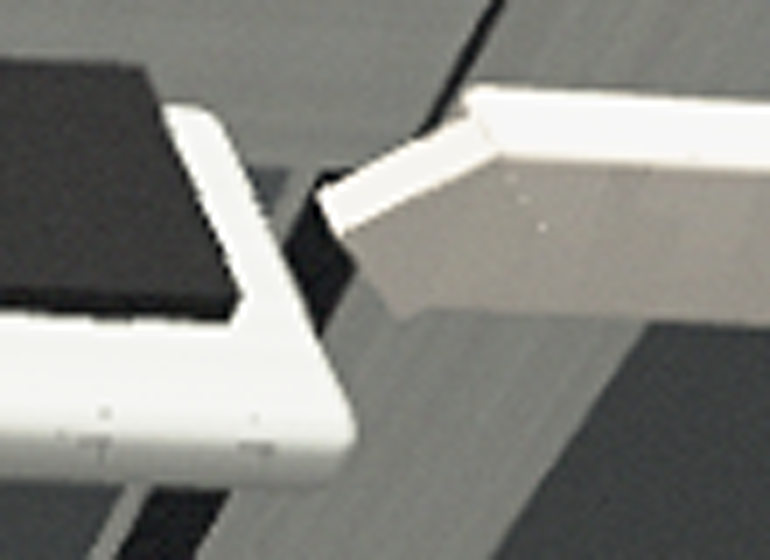

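```bash
python3 - <<'E'
from lipz import *
np.set_printoptions(precision=4,suppress=True)
d=L("wrist6");g=cv2.cvtColor(d["pixels"],cv2.COLOR_RGB2GRAY)
u=(A-B)/np.linalg.norm(A-B);mid=(A+B)/2
for uv,x in [((547.2,235.7),-.023),((549,239),-.031),((545.4,232.4),-.015)]:
    P=onface(d,uv,x+.055);print("ptr",P,(P[:2]-mid)@u)
for c in (300,420,500,530):
    col=g[:,c].astype(int); print(c,[(r,int(col[r])) for r in range(240,282)] if c==500 else "")
for uv in [(542.9,274.6),(542.9,267.6),(500,271.8)]: print("lip",onface(d,uv))
print("top-left pad corner (500+242/7,205+325/7)",onface(d,(534.6,251.4),.014))
print(tri([(L("scene6"),(0,0)),(d,(0,0))])[0] if 0 else "")
E
python3 - <<'E'
import cv2
a=cv2.imread("pics/scene6.png")
cv2.imwrite("pics/s6c.png",cv2.resize(a[300:380,400:500],None,fx=8,fy=7,interpolation=cv2.INTER_CUBIC))
E
```

```text
ptr [ 0.5961 -0.2222  0.2279] -0.25226375089830544
ptr [ 0.5877 -0.2201  0.2322] -0.24910299486181706
ptr [ 0.6044 -0.2241  0.2237] -0.25527246837478307
300 
420 
500 [(240, 58), (241, 59), (242, 58), (243, 57), (244, 57), (245, 52), (246, 36), (247, 32), (248, 28), (249, 121), (250, 239), (251, 248), (252, 245), (253, 243), (254, 243), (255, 243), (256, 244), (257, 244), (258, 245), (259, 245), (260, 245), (261, 245), (262, 244), (263, 240), (264, 236), (265, 226), (266, 202), (267, 174), (268, 154), (269, 145), (270, 133), (271, 128), (272, 121), (273, 90), (274, 67), (275, 61), (276, 66), (277, 63), (278, 64), (279, 63), (280, 66), (281, 67)]
530 
lip [ 0.5629 -0.2153  0.2215]
lip [ 0.5625 -0.2125  0.2285]
lip [ 0.559  -0.1858  0.2224]
top-left pad corner (500+242/7,205+325/7) [ 0.5762 -0.2091  0.2293]
```

View pics/s6c.png

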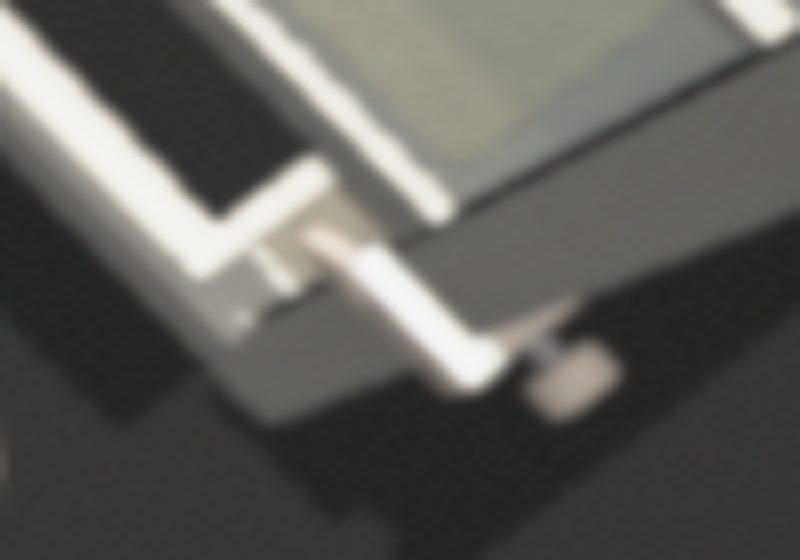

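```bash
python3 - <<'E'
from lipz import *
np.set_printoptions(precision=4,suppress=True)
w1,w6=L("wrist1"),L("wrist6");u=(A-B)/np.linalg.norm(A-B);mid=(A+B)/2
for nm,w,f,r in (("w1",w1,(563.1,198.1),(559.7,192.9)),("w6",w6,(549,239),(545.4,232.4))):
  for h in (0,.002,.004,.006):
    F=onface(w,f,-.023-h+.055);Q=onface(w,r,-.023+h+.055); print(nm,h,F[2],Q[2],(F[:2]-mid)@u,(Q[:2]-mid)@u)
def cab(P): return np.r_[n@(P[:2]-A)-.055,(P[:2]-mid)@u,P[2]]
# scene tip from s6c: front top (303,232)
print("tip tri scene6+w6 rear", cab(tri([(L("scene6"),(400+303/8,300+230/7)),(w6,(547.2,235.7))])[0]))
# lip corner top-front right
print("lip top corner tri", tri([(L("scene6"),(400+200/8,300+275/7)),(w6,(500+352/7,205+435/7))]))
E
```

```text
w1 0 0.22611915891845696 0.23032201948976494 -0.2538167737728166 -0.2496730565682584
w1 0.002 0.2276525037352384 0.22882730745901791 -0.25242488237257255 -0.25102685882958503
w1 0.004 0.22918584855201993 0.22733259542827083 -0.2510329909723285 -0.2523806610909117
w1 0.006 0.23071919336880137 0.22583788339752373 -0.2496410995720845 -0.2537344633522385
w6 0 0.22469937491112 0.2309716496720817 -0.2548823660055558 -0.2496883680619942
w6 0.002 0.22656889392517965 0.2291610829486192 -0.25343752321962104 -0.2510843931401914
w6 0.004 0.22843841293923936 0.2273505162251567 -0.25199268043368633 -0.2524804182183886
w6 0.006 0.23030793195329902 0.2255399495016941 -0.2505478376477517 -0.2538764432965859
tip tri scene6+w6 rear [-0.0265 -0.2492  0.2315]
lip top corner tri (array([ 0.5633, -0.2166,  0.2295]), [np.float64(0.0006568451267407608), np.float64(0.0006568451267406493)])
```

```bash
python3 nx.py .476 -.04 .19 .025;  python3 -m creep '[[0.03,-0.016,-0.009,0.017,0],[0.03,-0.016,-0.009,0.017,0],[0.03,-0.016,-0.009,0.017,0],[0.03,-0.016,-0.009,0.017,0],[0.03,0,0,0,0]]'|grep -E "pos|force"; python3 nx.py .5395 -.001 .191 .015
```

```text
t 22.52 q [-0.607  0.038  2.477  1.861  0.7   -0.857] p [ 0.458 -0.079  0.284] F [-0.3 -0.2 -1. ] az 11.1 be 30.8 Yz -0.001 roll -0.1
rows 4.1327273481865765 row [-0.016 -0.009  0.017]
position: [0.4738, -0.0364, 0.1868]
contact_force: [-0.6, 0.5, -0.7]
t 22.93 q [-0.42   0.388  2.539  2.422  0.851 -1.396] p [ 0.474 -0.036  0.187] F [-0.6  0.5 -0.7] az 11.5 be 31.6 Yz -0.008 roll -0.6
rows 4.984930677322803 row [ 0.008 -0.004  0.012]
```

```bash
python3 -m creep '[[0.03,0.008,-0.004,0.012,0],[0.03,0.008,-0.004,0.012,0],[0.03,0.008,-0.004,0.012,0],[0.03,0.008,-0.004,0.012,0],[0.03,0.008,-0.004,0.012,0]]'|grep -E "pos|force"; python3 -m creep '[[0.03,0,0,0,0]]' | grep -E "pos|force"; python3 nx.py .5395 -.001 .2 .002
```

```text
position: [0.5429, -0.0046, 0.1977]
contact_force: [0.1, -0.0, -0.3]
position: [0.5447, -0.0043, 0.1988]
contact_force: [0.7, 0.1, 0.7]
t 23.43 q [-0.224  0.383  2.421  2.591  0.735 -1.367] p [ 0.545 -0.004  0.199] F [0.7 0.1 0.7] az 11.3 be 30.7 Yz -0.001 roll -0.1
rows 3.1304841232985234 row [-0.    -0.001 -0.001]
```

```bash
python3 -m creep '[[0.03,-0.003,-0.001,-0.005,0],[0.03,0,0,0,0]]'|grep -E "pos|force"; python3 nx.py .5386 -.001 .2083 .001; python3 shot.py 7 wrist
```

```text
position: [0.5347, -0.0052, 0.1972]
contact_force: [0.1, -0.1, 0.4]
t 23.6 q [-0.233  0.379  2.44   2.588  0.745 -1.372] p [ 0.535 -0.005  0.197] F [ 0.1 -0.1  0.4] az 11.2 be 31.0 Yz -0.002 roll -0.2
rows 12.512076077397502 row [ 0.001 -0.    -0.   ]
```

```bash
python3 -m creep '[[0.03,0.002,0,0,0],[0.03,0.003,0,0,0],[0.03,0.003,0,0,0],[0.03,0,0,0,0],[0.03,0,0,0,0]]'|grep -E "pos|force"; python3 nx.py .5386 -.001 .2083 .001;
```

```text
position: [0.5405, -0.005, 0.2045]
contact_force: [-1.9, -1.7, -1.5]
t 24.07 q [-0.227  0.36   2.427  2.579  0.717 -1.351] p [ 0.541 -0.005  0.204] F [-1.9 -1.7 -1.5] az 11.1 be 30.9 Yz -0.002 roll -0.1
rows 5.840968080652591 row [ 0.001 -0.001 -0.001]
```

```bash
python3 -m creep '[[0.03,0.0009,0,-0.0005,0],[0.03,0.0009,0,-0.0005,0],[0.03,0.0008,0,-0.0005,0],[0.03,0,0,0,0],[0.03,0,0,0,0]]'|grep -E "pos|force"; python3 -m creep '[[0.03,-0.0034,0,0.002,0],[0.03,-0.0034,0,0.002,0],[0.03,-0.0034,0,0.002,0],[0.03,0,0,0,0]]'|grep -E "pos|force"; python3 nx.py .476 -.04 .195 .015
```

```text
position: [0.5406, -0.0048, 0.2073]
contact_force: [-1.9, -3.6, -2.1]
position: [0.541, -0.0045, 0.1951]
contact_force: [0.7, 0.0, 0.3]
t 24.82 q [-0.226  0.392  2.429  2.598  0.747 -1.377] p [ 0.541 -0.005  0.195] F [0.7 0.  0.3] az 11.2 be 30.9 Yz -0.002 roll -0.1
rows 4.938699696236951 row [-0.007  0.004 -0.012]
```

```bash
python3 -m creep '[[0.03,-0.007,0.004,-0.012,0],[0.03,-0.007,0.004,-0.012,0],[0.03,-0.007,0.004,-0.012,0],[0.03,-0.007,0.004,-0.012,0],[0.03,-0.007,0.004,-0.012,0]]'|grep -E "pos|force"; python3 -m creep '[[0.03,0.016,0.009,-0.017,0],[0.03,0.016,0.009,-0.017,0],[0.03,0.016,0.009,-0.017,0],[0.03,0.016,0.009,-0.017,0],[0.03,0,0,0,0]]'|grep -E "pos|force"; python3 -m creep '[[0.03,0,0,0,0]]'|grep -E "pos|force";  python3 shot.py 8 wrist scene top;python3 - <<'E'
from h import *
b=L("wrist8")["pixels"][205:285,500:610,::-1]; cv2.imwrite("pics/w8c.png",cv2.resize(b,None,fx=7,fy=7,interpolation=cv2.INTER_CUBIC))
E
```

```text
position: [0.4762, -0.0377, 0.1966]
contact_force: [-0.1, -0.2, -0.3]
position: [0.4594, -0.0799, 0.2904]
contact_force: [1.0, -1.2, 1.1]
position: [0.4589, -0.0789, 0.2877]
contact_force: [-0.2, 0.6, -1.0]
```

View pics/w8c.png

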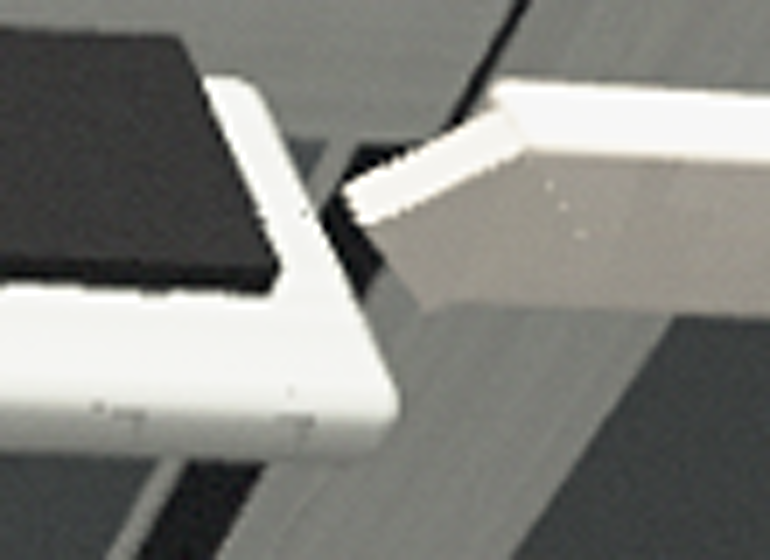

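View pics/top8.png

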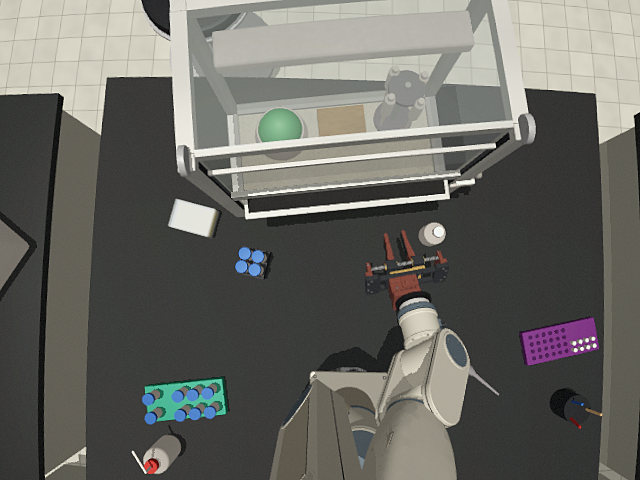

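```bash
python3 - <<'E'
from lipz import *
d=L("wrist8");u=(A-B)/np.linalg.norm(A-B);mid=(A+B)/2
for nm,uv,x in (("ptr",(550.7,234.5),-.023),("bot",(548.6,270.4),-.055),("pad",(539.7,247.1),-.041)):
    P=onface(d,uv,x+.055);print(nm,P,(P[:2]-mid)@u)
# predicted line height: project face mid-line & pad corner for line=ptr z
z=onface(d,(550.7,234.5),.032)[2]
e=A+ (B-A)
for nm,off,y,zz in (("bottom edge",0,-.235,z-.005),("pad corner",.014,-.236,z+.005),("top front",0,-.235,z+.005)):
    X=np.r_[mid+u*y+n*off,zz]; p=proj(d,X)[0]; print(nm,p,"crop",(p-[500,205])*7)
for i in ("scene","top"):
  pass
E
```

```text
ptr [ 0.59600749 -0.22170415  0.22816493] -0.2517791267046471
bot [ 0.5628232  -0.21486409  0.22506966] -0.24064432578678965
pad [ 0.57610262 -0.20849709  0.23268323] -0.23607466308361588
bottom edge [539.27170361 271.92115262] crop [274.90192526 468.44806833]
pad corner [539.86247731 246.59803005] crop [279.03734114 291.18621034]
top front [545.11550251 261.88156217] crop [315.80851758 398.17093522]
```

```bash
python3 nx.py; python3 -c "
from workcell import robot
print(robot.job_done())"
```

```text
t 25.88 q [-0.601  0.032  2.476  1.854  0.694 -0.843] p [ 0.458 -0.077  0.285] F [-0.2 -0.1 -0. ] az 11.3 be 30.9 Yz -0.003 roll -0.2
the job is handed in; nothing more can be done
None
```

The window is up with its lip level with the pointer to within about 1 mm, and the hand is withdrawn. I handed the job in at 25.9 s of the 48 s limit.

**How it was done:** The move rows cannot tilt the tool. I tilted it by pushing the arm past its full reach, well clear of the cabinet, until the fingers pointed at the window about 31° below horizontal. I then put the slightly open fingertips about 13 mm under the middle of the lip and pushed straight up. I took the hand away to measure, found the lip about 3 mm low, and pushed up the last 3 mm. So the lift was one long push (with a brief pause for a picture) plus a small correction. The readings between moves never exceeded about 9 N.

**Last checks (final wrist picture):**
- **Pointer height:** tip at z ≈ 0.228 m, the same before and after the lift.
- **Lip height:** the lip line comes out at 0.2277 m from the lip's top, and about 0.229 m from its rounded lower edge. These two disagree by about 1.5 mm and lie either side of the pointer.
- **Other objects:** by eye, the tube rack, bottle and tip box are where they started in the overhead picture.
- **Contact:** the force reading is about zero, with the fingertips roughly 70 mm clear of the lip.

**Joint limits:** two joint-3 readings came very close to the stated range. It read 0.088 rad against a stated minimum of 0.09 while stretched out, and 2.580 rad against a maximum of 2.58. I assumed 0.09 is a rounded figure, since the arm stopped there by itself.

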